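# Load the stamp plugs of a carton coder

## Task

Get the carton coder ready: unscrew the knurled nut from its stud and lift off the cover plate, and lay both in the parts tray. Then pull every stamp plug straight up out of the light white stand, without tipping the stand or dragging it from its place, and plug each one fully home in a socket of the coder, any free socket. Leave the tape roll and the small cartons alone.

Things in the scene. Friction and masses are not known exactly. Their poses are not given: they have to be found in the camera images.
- coder_top (a point): Fixed carton coder: blue base 250 x 110 x 10 mm, on it an aluminium block 190 (x) x 50 (y) mm, its top 50 mm above the table. Point: centre of the block's top. z up, x along the block. Four square sockets lie on the x axis at -75, -35, +35, +75 mm from here: 17.5 mm square, 31 mm deep, chamfered, sides parallel to x and y. Low cheeks at both ends of the base.
- stud_tip (a point): Top of the upright threaded stud at the centre of the coder's block, 32 mm above the block's top; 22 mm diameter over the thread. Right-hand thread, lead 10 mm a turn: seen from above the nut turns counter-clockwise about 4.9 rad, rising 8 mm, and is then free to be lifted; it stays where it is left in between. Its underside must rise above this point to clear.
- nut_mid (a point): Knurled steel nut, a twelve-sided ring 44 mm across flats, 26 mm high, bore 24 mm, 80 g; at the start on the stud, resting on the cover (underside 10 mm above the block's top). Point at its centre, 13 mm above the underside; z up; opposite flats face each multiple of 30 degrees from its x axis.
- cover_mid (a point): Grey plastic cover plate 190 (x) x 56 (y) x 10 mm, 120 g, with a 30 mm square hole in the middle, lying on the coder's block over the sockets, stud through its hole; overhangs the block's long sides by 3 mm. Can be gripped across its 56 mm width astride the stud. Point at its centre, 5 mm above its underside; x along its length, z up.
- stand_top (a point): Light free-standing white stand, 166 (x) x 44 (y) x 60 mm, 100 g, with four pockets, 17.5 mm square, 31 mm deep, in a row at x = -60, -20, +20, +60 mm. Point at the centre of its top, 60 mm above its underside; z up. Each plug present stands fully home in a pocket; other pockets are empty.
- tray: Loose steel parts tray, 270 (x) x 200 (y) x 22 mm outside, wall and floor 5 mm, 0.4 kg. Origin at the centre of its underside; x along its length, z up.
- tape: bystander: roll of packing tape lying flat, outside diameter 104 mm, 48 mm high; origin at the centre of its underside
- cartons: bystander: two small cartons stacked, 70 x 120 x 100 mm; origin at the centre of the underside
- plug1_mid (a point): Stamp plug of the first pocket (may be absent), 68 mm high, 45 g, all alike: square head 26 x 26 x 40 mm on top, below it a square shank 16 x 16 x 28 mm with a stepped tip (last 3 mm 12 mm square). Point at its centre, 34 mm above its foot; z to the head, x and y parallel to its sides. Fully home, the head rests on the mouth and this point is 6 mm above the mouth.
- plug2_mid (a point): Stamp plug of the second pocket (may be absent), 68 mm high, 45 g, all alike: square head 26 x 26 x 40 mm on top, below it a square shank 16 x 16 x 28 mm with a stepped tip (last 3 mm 12 mm square). Point at its centre, 34 mm above its foot; z to the head, x and y parallel to its sides. Fully home, the head rests on the mouth and this point is 6 mm above the mouth.
- plug3_mid (a point): Stamp plug of the third pocket (may be absent), 68 mm high, 45 g, all alike: square head 26 x 26 x 40 mm on top, below it a square shank 16 x 16 x 28 mm with a stepped tip (last 3 mm 12 mm square). Point at its centre, 34 mm above its foot; z to the head, x and y parallel to its sides. Fully home, the head rests on the mouth and this point is 6 mm above the mouth.
- plug4_mid (a point): Stamp plug of the fourth pocket (may be absent), 68 mm high, 45 g, all alike: square head 26 x 26 x 40 mm on top, below it a square shank 16 x 16 x 28 mm with a stepped tip (last 3 mm 12 mm square). Point at its centre, 34 mm above its foot; z to the head, x and y parallel to its sides. Fully home, the head rests on the mouth and this point is 6 mm above the mouth.
Things that resemble listed ones, but are neither listed nor needed, are in the scene too. Leave any yellow look-alike of the part that bears plug4_mid alone. Leave any green look-alike of the part that bears plug1_mid alone.

How it is judged:
By the outcome, as a careful person would: the job done as asked, in the order asked, and still so for the second after the job is handed in, with the robot touching nothing.
Of plug1, plug2, plug3, plug4 only 2 to 4 are there at a start; the rules pass over those that are not, and their reading is None.
At some moment in a run one of tray may be knocked a few centimetres aside while the robot is not near it.
Once in a run the grip may slacken for a moment while it holds something.
It also fails if it takes over 210 s, if anything falls off the work surface, if the arm or the gripper's body presses on something with over 40 N, if the wrist force passes 120 N, or if a joint passes its speed limit or range.

## Robot

A 6-joint arm with a two-finger parallel gripper is mounted at the origin on the work surface. World frame = base frame: x ahead of the robot, y to its left, z up, the work surface at z = 0. Lengths are in mm, angles in rad, forces in N, time in s.
With the tool pointing down it reaches from about 350 to 975 mm from the base axis. Payload 4.9 kg.
Tool frame: the origin (TCP) lies midway between the tips of the shut fingers; the grasp point (between the pads) lies 19 mm behind it; x points along the fingers, y is the direction in which the jaws open and shut, and the axes are right-handed (so a half turn about x gives the same grasp; the last joint's range is limited). The gripper opens to 85 mm and grips with 20 to 120 N. Pads are 22 mm wide; open, the fingers measure 114 mm over their backs; the gripper's body (76 mm by 85 mm) begins 54 mm behind the grasp point. The pads swing forward as they close: fully open they stand 13 mm farther back than shut.
Start: joints at [-1.402, 0.053, 1.613, -0, 1.476, -0.119], TCP at [177.397, -599.276, 231.304] pointing down, gripper open.
Joint ranges: [-3.01, 3.01], [-1.01, 2.22], [0.06, 2.58], [-1.02, 4.17], [0.09, 2.62], [-3.14, 3.14]. Speed limits (rad/s): [2.57, 2.57, 3.14, 3.14, 3.14, 3.14].

## Interface

Orientations are given as a unit quaternion [w, x, y, z].
In Python, from plant import ctrl gives the robot as it stands.
- The arm moves only by the shell command python3 -m crank 'ROWS' [OPENING]. ROWS is JSON, a list of rows, each a list of 6 numbers: the shift along the tool's x, y, z in units of 40 mm (1.0 is 40 mm), then the turn, a rotation vector about the tool's x, y, z in units of 5 degrees (1.0 is 5 degrees). A call has 1 to 10 rows; each row shifts and turns the pose as measured when the row begins, along the tool's axes as they then stand; what a row does not reach is not made up. A row lasts 1/8 s, in which the tool goes at most 62.5 mm and 10.7 degrees, less where a joint would pass 70% of its speed; a pose out of reach is approached as far as the arm can. A call is refused whole if a number of a shift passes 1 or a number of a turn 1, either way. A call with a gripper value outside its range is refused whole. OPENING is the finger opening in mm, from 0 to 85.4, set as the call begins (- or left out, the last holds). The fingers move at their own pace and stop on an object; the grip force is fixed at half the most. Time passes only in rows, so rows that do not move let the fingers close. It gives the time, the measured TCP pose, the force and the opening at its end, in the units of the state.
- ctrl.get_state(): the state, without advancing time (a new reading comes with each control period).
- ctrl.get_image(name): name is "side" or "top" or "wrist"; returns a dict with "frame" (384x512x3 uint8, red, green, blue), "fov_y" (degrees; the focal length in pixels is half the picture's height over the tangent of half this angle, whatever the lens; pixels are square), "cx", "cy" (the principal point, pixels), "R" (3x3) and "t" (3): a world point X has camera coordinates R X + t. Camera axes: x right, y down, z forward; pixel columns grow to the right and rows downward; lengths in mm; the calibration is good to about 2 mm. A picture is of the moment at which its call begins. There is no depth.
- ctrl.finish_job(): hands the job in, once; it reports no verdict.
The state is a dict: "time": time; "qpos": joint angles; "dq": joint speeds; "effort": joint torques, N m; "ee_pos": TCP position; "eef_rot": TCP orientation; "force": force on the tool from outside, world axes, zero at the start; "ft_torque": the same for the moment, N m; "opening": finger opening in mm.
Only numpy, scipy, OpenCV 4.12 (cv2) and the standard library are available. Lean on these libraries where they do the work, as an engineer would, in place of code of your own. Each camera call takes 0.05 s, during which the arm holds its last target. There are 200 camera calls.

## Working session

There is one attempt and no reset: what is moved stays moved. The work goes in short steps, Python scripts to look and compute and a shell command to move; the robot and the scene stay as the last step left them, time stands still between calls to the robot, and variables do not carry over. Pictures are saved under pics/ and viewed, about 12 in all and at most 16, crops included, and the job is handed in when it is done.

```bash
ls; mkdir -p pics; python3 - <<'E'
from plant import ctrl
import cv2,json,numpy as np
s=ctrl.get_state(); print({k:np.round(v,3).tolist() for k,v in s.items()})
for n in("top","side","wrist"):
    d=ctrl.get_image(n); cv2.imwrite(f"pics/{n}0.png",d["frame"][:,:,::-1])
    print(n,d["fov_y"],d["cx"],d["cy"],np.round(d["R"],4).tolist(),np.round(d["t"],1).tolist(), [k for k in d])
E
```

```text
pics
{'time': 0.0, 'qpos': [-1.402, 0.053, 1.614, 0.0, 1.476, -0.119], 'dq': [-0.002, -0.0, -0.001, 0.001, 0.002, -0.001], 'effort': [-0.001, -39.369, -37.018, -0.0, 0.007, 0.0], 'ee_pos': [177.307, -598.67, 230.078], 'eef_rot': [-0.101, -0.7, -0.102, 0.7], 'force': [0.383, 0.297, 0.202], 'ft_torque': [-0.018, 0.043, 0.066], 'opening': 85.188}
top 50.01012439948464 251.6939413617314 195.83397545277674 [[0.0182, -0.9998, 0.0045], [-0.9855, -0.0187, -0.1689], [0.1689, -0.0013, -0.9856]] [-55.7, 573.1, 1315.6] ['frame', 'fov_y', 'cx', 'cy', 'R', 't']
side 44.67406601635483 260.45062973042565 188.29777740303732 [[-0.8463, -0.5322, 0.0222], [-0.3036, 0.4476, -0.8411], [0.4377, -0.7186, -0.5404]] [464.0, 245.7, 910.5] ['frame', 'fov_y', 'cx', 'cy', 'R', 't']
wrist 71.55489832676237 256.4176001578344 190.45540215424006 [[0.2843, -0.9587, -0.0017], [-0.9059, -0.2692, 0.327], [-0.314, -0.0914, -0.945]] [-623.7, -43.3, 380.1] ['frame', 'fov_y', 'cx', 'cy', 'R', 't']
```

```bash
cd pics; python3 -c "
import cv2
for n in('top','side'):
    cv2.imwrite(n+'0b.png',cv2.resize(cv2.imread(n+'0.png'),(768,576),interpolation=cv2.INTER_CUBIC))"
```

```text
(no output)
```

View pics/top0b.png

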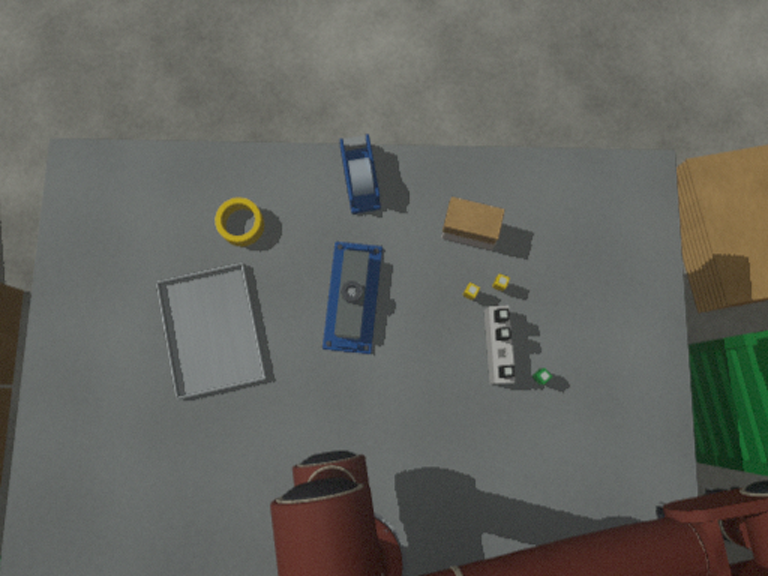

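View pics/side0b.png

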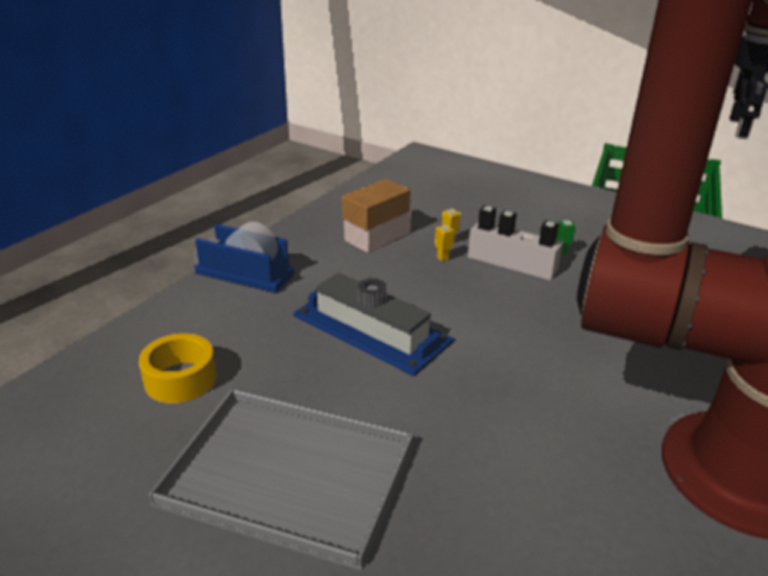

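```bash
cat > h.py <<'E'
import cv2,numpy as np,sys
from scipy.spatial.transform import Rotation as Ro
from plant import ctrl
def f(d): return d["frame"].shape[0]/2/np.tan(np.radians(d["fov_y"]/2))
def ray(d,u,z):
    "pixel(s) -> world points on plane z"
    u=np.atleast_2d(u).astype(float); R=np.array(d["R"]); t=np.array(d["t"]); c=-R.T@t
    v=np.c_[(u-[d["cx"],d["cy"]])/f(d),np.ones(len(u))]@R
    return c+v*((z-c[2])/v[:,2])[:,None]
def proj(d,X):
    p=np.atleast_2d(X)@np.array(d["R"]).T+np.array(d["t"]); return p[:,:2]/p[:,2:]*f(d)+[d["cx"],d["cy"]]
def rot(s=None):
    q=(s or ctrl.get_state())["eef_rot"]; return Ro.from_quat([q[1],q[2],q[3],q[0]])
def target(yaw):
    "tool pointing down, jaw axis (tool y) at world yaw (deg)"
    a=np.radians(yaw); x=np.array([0,0,-1.]); y=np.array([np.cos(a),np.sin(a),0]); return Ro.from_matrix(np.c_[x,y,np.cross(x,y)])
def jaw(s=None):
    y=rot(s).as_matrix()[:,1]; return np.degrees(np.arctan2(y[1],y[0]))
def plan(p,yaw=None,s=None):
    "print the shift (units 40 mm, in present tool axes) and the turn (units 5 deg) to get to p"
    s=s or ctrl.get_state(); r=rot(s); d=np.array(p)-s["ee_pos"]
    if yaw is None: yaw=jaw(s)
    y=min([yaw+180*k for k in range(-2,3)],key=lambda v:abs(v-jaw(s)))
    t=np.degrees((r.inv()*target(y)).as_rotvec())/5
    print("at",np.round(s["ee_pos"],1),"jaw %.1f q6 %.2f t %.1f op %.1f F %s"%(jaw(s),s["qpos"][5],s["time"],s["opening"],np.round(s["force"],1)),
          "\n shift",np.round(r.inv().apply(d)/40,2),"turn",np.round(t,2),"| shift in final axes",np.round(target(y).inv().apply(d)/40,2))
def shot(n,name,w=768,crop=None):
    d=ctrl.get_image(n); im=d["frame"][:,:,::-1].copy()
    np.savez(f"pics/{name}.npz",**d)
    if crop: im=im[crop[1]:crop[3],crop[0]:crop[2]]
    k=min(w/im.shape[1],600/im.shape[0]); cv2.imwrite(f"pics/{name}.png",cv2.resize(im,None,fx=k,fy=k,interpolation=cv2.INTER_CUBIC)); return d
def load(name): return {k:v for k,v in np.load(f"pics/{name}.npz").items()}
E
python3 - <<'E'
from h import *
d=shot("top","top1"); b=d["frame"]
np.set_printoptions(suppress=True,precision=1)
for n,u,z in [("nut",(352,292),86),("cover ends",(357,249),60),("",(346,338),60),("s",(502,314),100),("s",(504,333),100),("s",(506,371),100),("tray",(213,331),5),
  ("y",(472,291),60),("y",(502,282),60),("g",(543,376),60),("tape",(239,221),48),("carton",(473,218),100)]:
    print(n,ray(d,np.array(u)/1.5,z))
plan([500,0,300],0)
E
```

```text
nut [[570.4  10.   86. ]]
cover ends [[672.    2.4  60. ]]
 [[473.7  21.5  60. ]]
s [[ 526.8 -309.   100. ]]
s [[ 486.5 -312.6  100. ]]
s [[ 407.1 -315.5  100. ]]
tray [[489.3 324.5   5. ]]
y [[ 582.2 -252.2   60. ]]
y [[ 603.6 -318.4   60. ]]
g [[ 399.9 -403.1   60. ]]
tape [[734.6 270.3  48. ]]
carton [[ 736.2 -249.3  100. ]]
at [ 177.3 -598.9  230.5] jaw -73.5 q6 -0.12 t 0.2 op 85.6 F [ 0.2 -0.7 -0.1] 
 shift [ -1.7 -12.1 -12. ] turn [-14.7  -0.    0. ] | shift in final axes [ -1.7   8.1 -15. ]
```

```bash
python3 - <<'E'
from h import *
np.set_printoptions(suppress=True,precision=3)
d=ctrl.get_image("wrist"); s=ctrl.get_state(); r=rot(s).as_matrix(); R=d["R"];t=d["t"]
print(r.T@(-R.T@t-s["ee_pos"]), (R@r).round(3))
plan([570,10,280],-165)
E
```

```text
[-141.882   -0.437  -83.666] [[ 0.     1.    -0.   ]
 [-0.327  0.001  0.945]
 [ 0.945 -0.     0.327]]
at [ 177.3 -599.   230.7] jaw -73.5 q6 -0.12 t 0.2 op 85.4 F [ 0.4 -0.   0.1] 
 shift [ -1.22 -11.81 -13.73] turn [-17.7   -0.01   0.01] | shift in final axes [ -1.23  13.42 -12.17]
```

```bash
python3 -m crank '[[-0.1,-0.84,-0.98,0,0,0],[-0.1,-0.84,-0.98,0,0,0],[-0.1,-0.84,-0.98,0,0,0],[-0.1,-0.84,-0.98,0,0,0],[-0.1,-0.84,-0.98,0,0,0],[-0.1,-0.84,-0.98,0,0,0],[-0.1,-0.84,-0.98,0,0,0],[-0.1,-0.84,-0.98,0,0,0],[-0.1,-0.84,-0.98,0,0,0],[-0.1,-0.84,-0.98,0,0,0]]'
python3 -m crank '[[0,-0.84,-0.98,0,0,0],[0,-0.84,-0.98,0,0,0],[0,-0.84,-0.98,0,0,0],[0,-0.84,-0.98,0,0,0],[0,0,0,1,0,0],[0,0,0,1,0,0],[0,0,0,1,0,0],[0,0,0,1,0,0],[0,0,0,1,0,0],[0,0,0,1,0,0]]'
python3 -m crank '[[0,0,0,1,0,0],[0,0,0,1,0,0],[0,0,0,1,0,0],[0,0,0,1,0,0],[0,0,0,1,0,0],[0,0,0,1,0,0],[0,0,0,1,0,0],[0,0,0,1,0,0],[0,0,0,1,0,0],[0,0,0,1,0,0]]'
python3 - <<'E'
from h import *
plan([570,10,280],-165)
d=shot("wrist","w1",w=768)
print(proj(d,[[570,10,86],[570,10,60]]))
E
```

```text
time: 1.5
ee_pos: [464.5, -154.8, 271.6]
eef_rot: [0.098, 0.701, 0.099, -0.699]
force: [0.6, -1.0, -0.1]
opening: 85.7
time: 2.75
ee_pos: [581.9, 28.9, 271.2]
eef_rot: [-0.089, 0.702, -0.089, -0.701]
force: [-0.0, -0.0, 0.0]
opening: 85.4
time: 4.0
ee_pos: [580.8, 29.0, 269.2]
eef_rot: [0.386, -0.592, 0.386, 0.593]
force: [0.6, -0.2, -0.0]
opening: 85.5
at [580.8  29.  269.2] jaw -156.2 q6 2.65 t 4.0 op 85.5 F [ 0.6 -0.2 -0. ] 
 shift [-0.27  0.44 -0.33] turn [ 1.76  0.01 -0.01] | shift in final axes [-0.27  0.38 -0.39]
[[269.86396977 158.55384364]
 [268.93248748 154.35041665]]
```

View pics/w1.png

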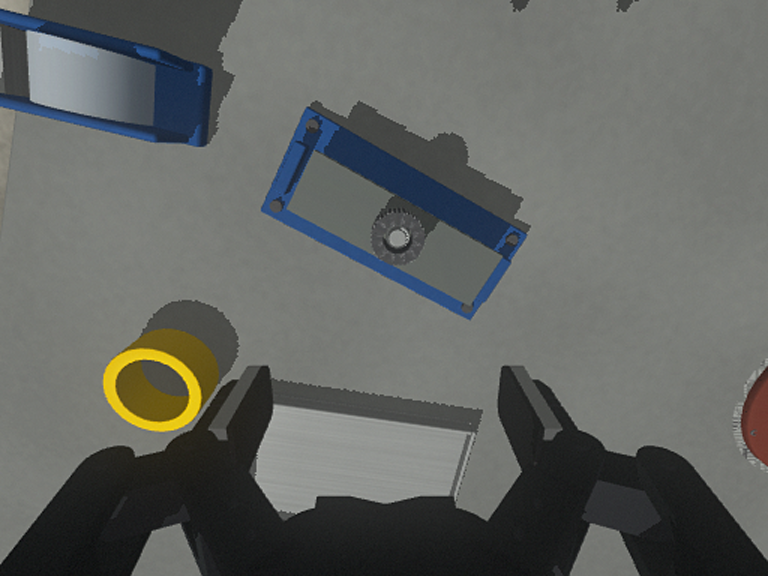

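```bash
python3 - <<'E'
from h import *
np.set_printoptions(suppress=True,precision=2)
d=load("w1"); p=ray(d,np.array([398,237])/1.5,86)[0]; print("nut",p)
c=ray(d,np.array([[322,150],[507,257],[487,301],[300,198]])/1.5,60); print(c); e=c[1]-c[0]; print(np.degrees(np.arctan2(e[1],e[0])))
plan([p[0],p[1],165])
E
```

```text
nut [575.43  11.64  86.  ]
[[660.65 -24.95  60.  ]
 [474.19  -6.76  60.  ]
 [470.18  38.33  60.  ]
 [664.02  19.49  60.  ]]
174.42750234310932
at [580.8  29.  269.2] jaw -156.3 q6 2.65 t 4.0 op 85.7 F [-0.2 -0.3  0.8] 
 shift [ 2.61  0.3  -0.35] turn [-0.    0.01 -0.01] | shift in final axes [ 2.61  0.3  -0.34]
```

```bash
python3 -m crank '[[0.87,0.1,-0.12,0,0,0],[0.87,0.1,-0.12,0,0,0],[0.87,0.1,-0.11,0,0,0],[0,0,0,0,0,0]]'
python3 - <<'E'
from h import *
d=shot("wrist","w2",w=800,crop=(156,90,356,240))
plan([575.4,11.6,165])
E
```

```text
time: 4.55
ee_pos: [575.8, 11.2, 163.2]
eef_rot: [-0.386, 0.593, -0.385, -0.593]
force: [0.1, -0.8, 0.5]
opening: 85.4
at [577.3  11.2 165.7] jaw -156.0 q6 2.61 t 4.6 op 85.6 F [-0.4  0.4 -0.3] 
 shift [0.02 0.04 0.03] turn [-0.   -0.02  0.06] | shift in final axes [0.02 0.04 0.03]
```

View pics/w2.png

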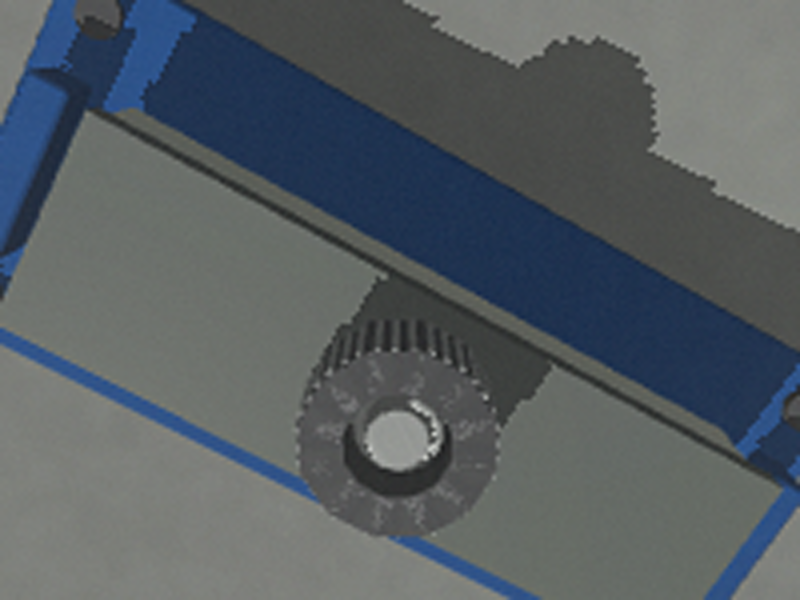

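```bash
python3 - <<'E'
from h import *
np.set_printoptions(suppress=True,precision=2)
d=load("w2"); k=lambda u:np.array(u)/4+[156,90]
print("nut",ray(d,k([398,443]),86),"stud",ray(d,k([400,440]),82))
c=ray(d,k([[90,108],[785,490],[0,330],[530,598]]),60);print(c, [np.degrees(np.arctan2(*(c[i]-c[j])[[1,0]])) for i,j in((1,0),(3,2))])
n=ray(d,k([398,443]),86)[0]
# silhouette check: radius vs angle of nut top edge
g=cv2.cvtColor(d["frame"],cv2.COLOR_RGB2GRAY).astype(np.float32)
th=np.radians(np.arange(0,360,5)); out=[]
for a in th:
    r=np.arange(18,27,.1); P=n+np.c_[r*np.cos(a),r*np.sin(a),0*r]; u=proj(d,P).astype(np.float32)
    v=cv2.remap(g,u[:,0].reshape(-1,1),u[:,1].reshape(-1,1),cv2.INTER_LINEAR)[:,0]
    gr=np.abs(v[10:]-v[:-10]); out.append((int(np.degrees(a)),round(float(r[np.argmax(gr)+5]),1),int(gr.max())))
print(out)
plan([n[0],n[1],62])
E
```

```text
nut [[575.23  12.58  86.  ]] stud [[574.5   13.18  82.  ]]
[[666.24 -23.2   60.  ]
 [477.56  -6.07  60.  ]
 [669.51  34.19  60.  ]
 [522.32  47.45  60.  ]] [np.float64(174.811973707506), np.float64(174.84964821766533)]
[(0, 23.0, 25), (5, 22.2, 25), (10, 23.5, 28), (14, 22.2, 39), (20, 22.9, 24), (25, 22.1, 40), (29, 22.3, 18), (35, 22.6, 45), (40, 23.2, 27), (45, 20.1, 7), (50, 25.9, 27), (55, 24.4, 29), (59, 23.4, 27), (65, 22.8, 36), (70, 23.3, 23), (75, 22.8, 32), (80, 22.6, 27), (85, 22.4, 30), (90, 22.6, 24), (95, 22.5, 33), (100, 22.9, 31), (105, 22.5, 43), (110, 23.3, 36), (115, 24.2, 38), (119, 25.4, 27), (125, 19.6, 18), (130, 25.2, 22), (135, 22.6, 29), (140, 22.4, 24), (145, 22.3, 22), (150, 21.9, 13), (155, 21.9, 21), (160, 22.4, 19), (165, 21.9, 22), (170, 21.7, 21), (175, 21.5, 30), (180, 21.8, 15), (185, 21.7, 31), (190, 22.0, 19), (195, 21.5, 37), (200, 22.1, 19), (205, 21.1, 38), (210, 22.1, 29), (215, 22.4, 44), (220, 25.4, 24), (225, 22.5, 44), (230, 21.3, 18), (235, 22.3, 79), (239, 21.3, 16), (245, 22.8, 41), (250, 21.4, 19), (255, 22.8, 49), (260, 21.4, 24), (265, 22.4, 53), (270, 21.4, 28), (275, 22.7, 68), (280, 22.0, 30), (285, 22.6, 32), (290, 21.4, 30), (295, 22.3, 24), (300, 21.5, 31), (305, 22.7, 27), (310, 22.3, 37), (315, 25.5, 12), (320, 21.9, 35), (325, 23.0, 44), (330, 21.9, 33), (335, 23.5, 60), (340, 25.7, 36), (345, 23.3, 30), (350, 24.0, 28), (355, 22.9, 41)]
at [577.3  11.2 165.7] jaw -156.0 q6 2.61 t 4.6 op 85.6 F [-0.4  0.4 -0.3] 
 shift [2.59 0.05 0.06] turn [-0.   -0.02  0.06] | shift in final axes [2.59 0.03 0.05]
```

```bash
python3 -m crank '[[0.9,0.02,0.02,0,0,0],[0.9,0.02,0.02,0,0,0],[0.7,0.01,0.02,0,0,0],[0,0,0,0,0,0]]'
python3 -c "
from h import *
plan([574.9,12.8,62])"
python3 -m crank '[[0,0,0,0,0,0],[0,0,0,0,0,0],[0,0,0,0,0,0],[0,0,0,0,0,0],[0,0,0,0,0,0],[0,0,0,0,0,0]]' 36
python3 -c "
from h import *
plan([574.9,12.8,62])"
```

```text
time: 5.1
ee_pos: [583.5, 12.8, 74.7]
eef_rot: [-0.388, 0.601, -0.38, -0.586]
force: [-0.4, 0.4, -0.1]
opening: 85.3
at [583.5  12.8  74.7] jaw -155.8 q6 2.61 t 5.1 op 85.3 F [-0.4  0.4 -0.1] 
 shift [0.31 0.2  0.09] turn [-0.   -0.12  0.24] | shift in final axes [0.32 0.19 0.09]
time: 5.85
ee_pos: [579.5, 9.5, 83.4]
eef_rot: [-0.382, 0.599, -0.384, -0.59]
force: [-0.2, -0.5, -3.8]
opening: 40.7
at [579.5   9.5  83.4] jaw -155.7 q6 2.61 t 5.8 op 40.7 F [-0.2 -0.5 -3.8] 
 shift [0.53 0.07 0.13] turn [-0.   -0.14  0.05] | shift in final axes [0.53 0.07 0.12]
```

```bash
for i in 1 2 3; do python3 -m crank '[[0,0,0,0,0,0]]' 60; done
```

```text
time: 5.98
ee_pos: [580.2, 9.6, 83.9]
eef_rot: [-0.383, 0.599, -0.384, -0.589]
force: [0.8, -0.9, 0.1]
opening: 57.4
time: 6.1
ee_pos: [581.2, 9.7, 84.7]
eef_rot: [-0.383, 0.6, -0.384, -0.588]
force: [0.4, -0.3, 0.5]
opening: 60.4
time: 6.22
ee_pos: [581.9, 9.7, 85.3]
eef_rot: [-0.383, 0.6, -0.383, -0.588]
force: [0.1, 0.4, 0.1]
opening: 60.2
```

```bash
cat >> h.py <<'E'
def go(p,yaw=None,drift=(0.8,0,0.7),step=0.9):
    s=ctrl.get_state(); r=rot(s); plan(p,yaw,s)
    c=r.inv().apply(-np.array(drift))/40; sh=r.inv().apply(np.array(p)-s["ee_pos"])/40
    n=max(1,int(np.ceil(abs(sh).max()/step))); print(" %d rows of"%n,np.round(sh/n+c,2),"hold",np.round(c,3))
E
python3 -c "
from h import *
go([574.9,12.8,60],-156)"
```

```text
at [581.9   9.7  85.3] jaw -155.7 q6 2.61 t 6.2 op 60.2 F [0.1 0.4 0.1] 
 shift [0.63 0.13 0.15] turn [ 0.07 -0.17  0.11] | shift in final axes [0.63 0.13 0.14]
 1 rows of [0.65 0.15 0.16] hold [0.017 0.018 0.008]
```

```bash
python3 -m crank '[[0.4,0.08,0.09,0.05,-0.08,0.05],[0.27,0.09,0.09,0,-0.08,0.06],[0.02,0.02,0.01,0,0,0]]'
python3 -c "
from h import *
go([574.9,12.8,60],-156)"
```

```text
time: 6.6
ee_pos: [571.4, 13.6, 55.4]
eef_rot: [0.385, -0.593, 0.385, 0.594]
force: [-0.0, 0.2, 0.5]
opening: 59.9
at [571.4  13.6  55.4] jaw -155.9 q6 2.62 t 6.6 op 59.9 F [-0.   0.2  0.5] 
 shift [-0.11 -0.07 -0.05] turn [ 0.01  0.01 -0.01] | shift in final axes [-0.11 -0.07 -0.05]
 1 rows of [-0.1  -0.05 -0.05] hold [0.018 0.018 0.008]
```

```bash
python3 -m crank '[[-0.1,-0.05,-0.05,0,0,0]]'; for i in 1 2; do python3 -m crank '[[0,0,0,0,0,0]]'; done
```

```text
time: 6.72
ee_pos: [573.3, 12.7, 58.6]
eef_rot: [0.384, -0.592, 0.385, 0.594]
force: [-0.4, -1.0, -0.2]
opening: 60.2
time: 6.85
ee_pos: [574.2, 12.5, 59.5]
eef_rot: [0.385, -0.593, 0.385, 0.594]
force: [0.6, -0.1, 0.6]
opening: 60.1
time: 6.98
ee_pos: [574.5, 12.5, 59.8]
eef_rot: [0.385, -0.593, 0.385, 0.593]
force: [-0.3, -0.9, -0.2]
opening: 60.2
```

```bash
sed -i 's/drift=(0.8,0,0.7)/drift=(0,0,0)/' h.py; python3 -m crank '[[0,0,0,0,0,0],[0,0,0,0,0,0],[0,0,0,0,0,0],[0,0,0,0,0,0]]' 36; python3 -m crank '[[0,0,0,0,0,0],[0,0,0,0,0,0]]'
python3 -c "
from h import *
go([574.9,12.8,60],-156)"
```

```text
time: 7.48
ee_pos: [575.4, 12.5, 60.7]
eef_rot: [-0.385, 0.594, -0.384, -0.593]
force: [0.5, -0.3, -0.1]
opening: 42.9
time: 7.72
ee_pos: [575.4, 12.5, 60.7]
eef_rot: [-0.385, 0.594, -0.384, -0.593]
force: [0.9, 0.6, 0.3]
opening: 42.5
at [575.4  12.5  60.7] jaw -155.9 q6 2.61 t 7.7 op 42.5 F [0.9 0.6 0.3] 
 shift [0.02 0.01 0.01] turn [ 0.01 -0.01  0.02] | shift in final axes [0.02 0.01 0.01]
 1 rows of [0.02 0.01 0.01] hold [0. 0. 0.]
```

```bash
python3 -m crank '[[-0.004,0,0,-1,0,0],[-0.004,0,0,-1,0,0],[-0.004,0,0,-1,0,0],[-0.004,0,0,-1,0,0],[-0.004,0,0,-1,0,0],[-0.004,0,0,-1,0,0],[-0.004,0,0,-1,0,0],[-0.004,0,0,-1,0,0],[-0.004,0,0,-1,0,0],[-0.004,0,0,-1,0,0]]' 30
python3 -c "
from h import *
go([574.9,12.8,61.5])"
```

```text
time: 8.98
ee_pos: [575.4, 12.7, 60.7]
eef_rot: [-0.088, 0.702, -0.088, -0.701]
force: [0.3, -0.0, -0.3]
opening: 42.8
at [575.4  12.7  60.7] jaw -104.3 q6 1.71 t 9.0 op 42.8 F [ 0.3 -0.  -0.3] 
 shift [-0.02 -0.    0.01] turn [-0.   -0.03  0.01] | shift in final axes [-0.02 -0.    0.01]
 1 rows of [-0.02 -0.    0.01] hold [0. 0. 0.]
```

```bash
R='[-0.01,0,0,-1,0,0]'; python3 -m crank '[[-0.02,0,0,-1,0,0],[-0.02,0,0,-1,0,0],[-0.02,0,0,-1,0,0],[-0.01,0,0,-1,0,0],[-0.01,0,0,-1,0,0],[-0.01,0,0,-1,0,0],[-0.01,0,0,-1,0,0],[-0.01,0,0,-1,0,0],[-0.01,0,0,-1,0,0],[-0.01,0,0,-1,0,0]]' 30
python3 -c "
from h import *
go([574.9,12.8,63])"
python3 -m crank '[[-0.01,0,0,-1,0,0],[-0.01,0,0,-1,0,0],[-0.01,0,0,-1,0,0],[-0.01,0,0,-1,0,0],[-0.01,0,0,-1,0,0],[-0.01,0,0,-1,0,0],[-0.01,0,0,-1,0,0],[-0.01,0,0,-1,0,0],[-0.01,0,0,-1,0,0],[-0.01,0,0,-1,0,0]]' 30
python3 -c "
from h import *
go([574.9,12.8,63])
d=shot('wrist','w3',w=800,crop=(106,80,406,305))"
```

```text
time: 10.22
ee_pos: [575.3, 12.6, 63.6]
eef_rot: [0.227, 0.671, 0.226, -0.669]
force: [1.1, 0.3, -0.0]
opening: 43.0
at [575.3  12.6  63.6] jaw -52.6 q6 0.81 t 10.2 op 43.0 F [ 1.1  0.3 -0. ] 
 shift [ 0.02 -0.01  0.  ] turn [ 0.   -0.04 -0.02] | shift in final axes [ 0.02 -0.01  0.  ]
 1 rows of [ 0.02 -0.01  0.  ] hold [0. 0. 0.]
time: 11.48
ee_pos: [575.4, 12.4, 65.4]
eef_rot: [0.497, 0.505, 0.495, -0.503]
force: [1.8, 0.2, -0.5]
opening: 42.8
at [575.4  12.4  65.4] jaw -0.9 q6 -0.09 t 11.5 op 42.8 F [ 1.8  0.2 -0.5] 
 shift [ 0.06 -0.01 -0.01] turn [ 0.   -0.   -0.06] | shift in final axes [ 0.06 -0.01 -0.01]
 1 rows of [ 0.06 -0.01 -0.01] hold [0. 0. 0.]
```

View pics/w3.png

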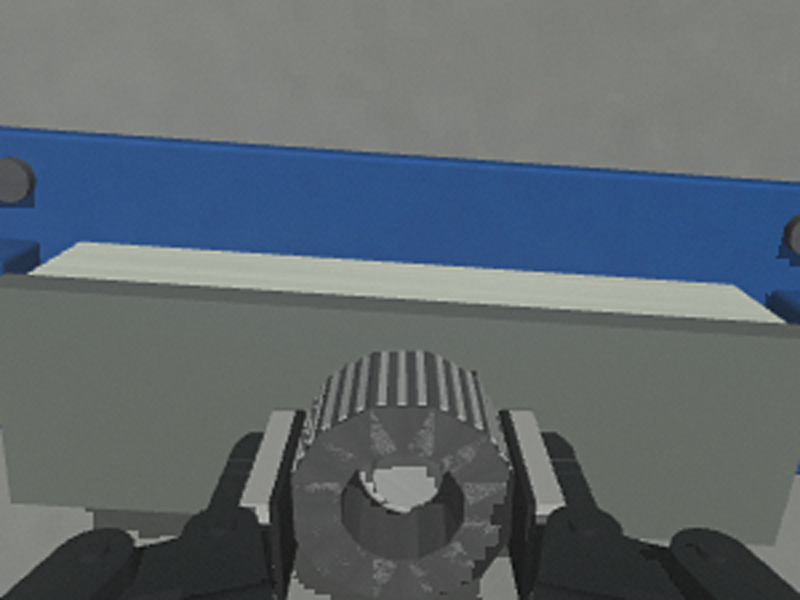

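```bash
python3 -m crank '[[-0.005,0,0,-1,0,0],[-0.005,0,0,-1,0,0],[-0.005,0,0,-1,0,0],[-0.005,0,0,-1,0,0],[-0.005,0,0,-1,0,0],[-0.005,0,0,-1,0,0],[-0.005,0,0,-1,0,0],[-0.005,0,0,-1,0,0],[-0.005,0,0,-1,0,0],[-0.005,0,0,-1,0,0]]' 30
python3 -m crank '[[-0.006,0,0,-1,0,0],[-0.006,0,0,-1,0,0],[-0.006,0,0,-1,0,0],[-0.006,0,0,-1,0,0],[-0.006,0,0,-1,0,0],[-0.006,0,0,-1,0,0],[-0.006,0,0,-1,0,0],[-0.006,0,0,-1,0,0],[-0.006,0,0,-1,0,0],[-0.006,0,0,-1,0,0]]' 30
python3 -m crank '[[-0.01,0,0,-1,0,0],[-0.01,0,0,-1,0,0],[-0.01,0,0,-1,0,0],[-0.01,0,0,-1,0,0],[-0.01,0,0,-1,0,0],[-0.01,0,0,-1,0,0],[0,0,0,0,0,0]]' 30
python3 -c "
from h import *
go([574.9,12.8,110])"
```

```text
time: 12.78
ee_pos: [575.2, 12.5, 65.6]
eef_rot: [0.666, 0.242, 0.663, -0.241]
force: [0.8, -0.6, -0.3]
opening: 42.9
time: 14.02
ee_pos: [575.3, 12.4, 66.3]
eef_rot: [0.706, -0.068, 0.701, 0.067]
force: [0.5, 0.6, -0.8]
opening: 43.0
time: 14.9
ee_pos: [575.4, 12.4, 67.5]
eef_rot: [0.664, -0.251, 0.659, 0.249]
force: [0.7, 0.6, 0.5]
opening: 42.6
at [575.4  12.4  67.5] jaw 131.4 q6 -2.40 t 14.9 op 42.6 F [0.7 0.6 0.5] 
 shift [-1.06  0.01  0.  ] turn [0.   0.07 0.05] | shift in final axes [-1.06  0.02 -0.  ]
 2 rows of [-0.53  0.01  0.  ] hold [0. 0. 0.]
```

```bash
python3 -m crank '[[-0.08,0,0,0,0,0],[-0.08,0,0,0,0,0],[-0.08,0,0,0,0,0]]' 30; python3 -m crank '[[-0.4,0,0,0,0,0],[-0.6,0,0,0,0,0],[-0.8,0,0,0,0,0],[-0.8,0,0,0,0,0],[-0.5,0,0,0,0,0]]'
python3 - <<'E'
from h import *
go([575,12,150])
d=shot('wrist','w4',w=768); t=shot('top','top2')
E
```

```text
time: 15.28
ee_pos: [574.5, 12.5, 75.9]
eef_rot: [0.664, -0.249, 0.66, 0.248]
force: [0.1, -0.0, -0.7]
opening: 42.9
time: 15.9
ee_pos: [572.5, 12.3, 208.3]
eef_rot: [0.663, -0.249, 0.661, 0.248]
force: [-0.0, -0.2, -0.5]
opening: 42.7
at [572.5  12.3 208.3] jaw 131.1 q6 -2.40 t 15.9 op 42.7 F [-0.  -0.2 -0.5] 
 shift [ 1.46 -0.04  0.04] turn [0.   0.03 0.02] | shift in final axes [ 1.46 -0.05  0.04]
 2 rows of [ 0.73 -0.02  0.02] hold [0. 0. 0.]
```

View pics/w4.png

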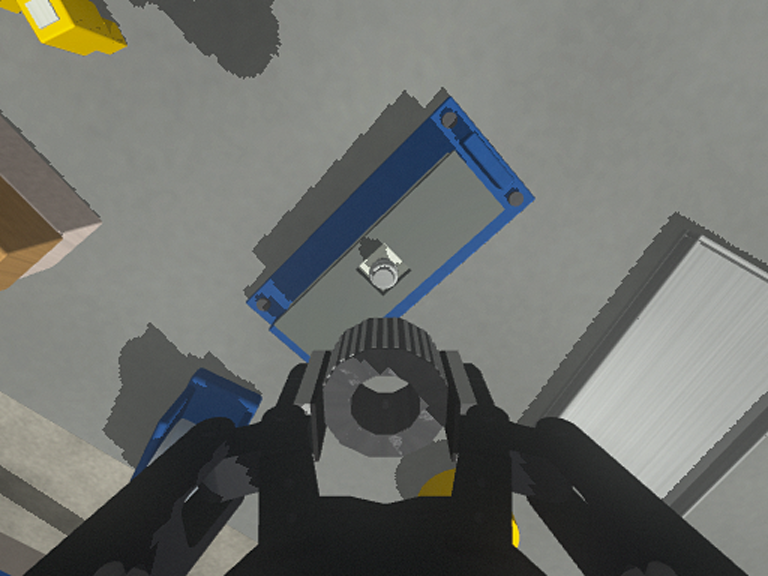

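```bash
cat >> h.py <<'E'
TC=np.array([(159,283),(243,265),(268,380),(181,397)])/1.5
def tray(d,ref="top1"):
    "corners in first top picture + image shift since then (phase correlation of the surroundings)"
    a,b=[cv2.cvtColor(x["frame"],cv2.COLOR_RGB2GRAY)[155:290,80:200].astype(np.float32) for x in(load(ref),d)]
    c=ray(d,TC,22); m=c.mean(0); e=(c[0]-c[3]+c[1]-c[2]); return m,np.degrees(np.arctan2(e[1],e[0])),np.abs(a-b).mean(),(np.abs(a-b)>40).sum(),c
E
python3 - <<'E'
from h import *
np.set_printoptions(suppress=True,precision=1)
m,a,df,n,c=tray(load("top2")); print(m,a,df,n); print(c)
A=np.radians(a); ex=np.array([np.cos(A),np.sin(A),0]); ey=np.array([-ex[1],ex[0],0])
print("nut",m-50*ey,"cover",m+35*ey)
p=m-50*ey; go([p[0],p[1],150],110)
E
```

```text
[489.  320.8  22. ] 15.03334215733256 10.088765 148
[[593.9 448.5  22. ]
 [639.  261.5  22. ]
 [381.6 192.3  22. ]
 [341.3 380.7  22. ]]
nut [501.9 272.5  22. ] cover [479.9 354.6  22. ]
at [573.9  12.2 209.8] jaw 131.1 q6 -2.40 t 16.0 op 42.5 F [ 0.9  0.2 -0.4] 
 shift [1.5 6.1 2.9] turn [4.2 0.1 0.1] | shift in final axes [1.5 6.7 0.5]
 7 rows of [0.2 0.9 0.4] hold [0. 0. 0.]
```

```bash
python3 -m crank '[[0,0.87,0.41,0,0,0],[0,0.87,0.41,0,0,0],[0,0.87,0.41,0,0,0],[0,0.87,0.41,0,0,0],[0,0.87,0.41,0,0,0],[0,0.87,0.41,0,0,0],[0,0.6,0.3,0,0,0],[0,0,0,0,0,0]]' 
python3 - <<'E'
from h import *
go([502,272,150])
d=shot('top','top3')
a,b=load("top1")["frame"],d["frame"]
im=np.hstack([x[150:300,70:220,::-1] for x in(a,b)]); cv2.imwrite("pics/cmp.png",cv2.resize(im,(800,400),interpolation=cv2.INTER_CUBIC))
E
```

```text
time: 17.0
ee_pos: [498.2, 266.0, 205.3]
eef_rot: [0.662, -0.248, 0.663, 0.246]
force: [-0.1, 0.1, -1.0]
opening: 42.9
at [498.2 266.  205.3] jaw 131.0 q6 -1.93 t 17.0 op 42.9 F [-0.1  0.1 -1. ] 
 shift [1.38 0.05 0.17] turn [-0.   -0.02  0.02] | shift in final axes [1.38 0.05 0.17]
 2 rows of [0.69 0.03 0.09] hold [0. 0. 0.]
```

View pics/cmp.png

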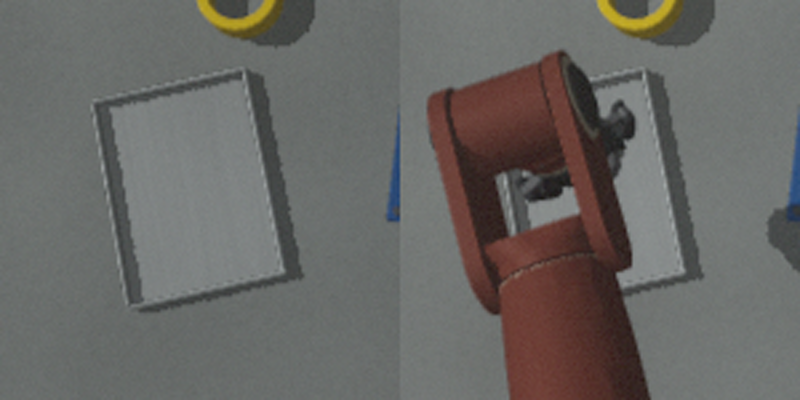

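```bash
python3 -m crank '[[0.9,0.02,0.05,0,0,0],[0.9,0.02,0.05,0,0,0],[0.9,0,0.04,0,0,0],[0.9,0,0.04,0,0,0],[0.3,0,0,0,0,0],[0,0,0,0,0,0]]'
python3 -c "
from h import *
go([502,272,6])"
```

```text
time: 17.8
ee_pos: [505.6, 264.7, 46.2]
eef_rot: [0.663, -0.247, 0.664, 0.243]
force: [0.4, 0.4, -0.8]
opening: 42.8
at [505.6 264.7  46.2] jaw 130.5 q6 -1.92 t 17.8 op 42.8 F [ 0.4  0.4 -0.8] 
 shift [1.   0.2  0.05] turn [-0.   -0.03  0.06] | shift in final axes [1.   0.2  0.05]
 2 rows of [0.5  0.1  0.03] hold [0. 0. 0.]
```

```bash
python3 -m crank '[[0.4,0.1,0.02,0,0,0],[0.35,0.08,0.02,0,0,0],[0,0,0,0,0,0],[0,0,0,0,0,0]]'; python3 -m crank '[[0.08,0,0,0,0,0],[0,0,0,0,0,0]]'
```

```text
time: 18.3
ee_pos: [504.6, 272.3, 17.9]
eef_rot: [0.665, -0.247, 0.661, 0.243]
force: [0.2, 0.4, -0.9]
opening: 42.8
time: 18.55
ee_pos: [505.2, 272.6, 15.3]
eef_rot: [0.666, -0.247, 0.661, 0.243]
force: [0.3, 0.3, -0.6]
opening: 42.7
```

```bash
python3 -m crank '[[0.15,0,0,0,0,0],[0,0,0,0,0,0]]'; python3 -m crank '[[0.08,0,0,0,0,0],[0,0,0,0,0,0]]'
```

```text
time: 18.8
ee_pos: [505.5, 272.6, 9.2]
eef_rot: [0.666, -0.247, 0.661, 0.243]
force: [-0.1, -0.5, -1.2]
opening: 42.9
time: 19.05
ee_pos: [505.8, 272.7, 6.1]
eef_rot: [0.666, -0.247, 0.66, 0.243]
force: [-0.7, -0.8, -0.7]
opening: 42.7
```

```bash
for i in 1 2; do python3 -m crank '[[0.06,0,0,0,0,0],[0,0,0,0,0,0]]' | grep -E "ee_pos|force"; done
```

```text
ee_pos: [506.4, 272.9, 6.3]
force: [-0.0, -0.3, -0.8]
ee_pos: [507.0, 273.2, 6.0]
force: [-0.1, 0.8, -0.6]
```

```bash
python3 -m crank '[[0,0,0,0,0,0],[0,0,0,0,0,0],[0,0,0,0,0,0]]' 58; python3 -m crank '[[-0.3,0,0,0,0,0],[-0.6,0,0,0,0,0],[-0.8,0,0,0,0,0],[-0.8,0,0,0,0,0],[-0.8,0,0,0,0,0],[0,0,0,0,0,0]]'
python3 - <<'E'
from h import *
d=shot('wrist','w5',w=640)
go([574.9,12.8,150],84.8)
E
```

```text
time: 19.92
ee_pos: [506.4, 273.7, 5.2]
eef_rot: [0.666, -0.246, 0.661, 0.243]
force: [-0.7, 1.6, 0.1]
opening: 57.9
time: 20.68
ee_pos: [506.1, 272.7, 144.6]
eef_rot: [0.667, -0.247, 0.66, 0.242]
force: [-0.1, 0.3, -0.3]
opening: 57.8
at [504.9 272.3 142.5] jaw 130.5 q6 -1.91 t 20.7 op 57.9 F [-0.1  0.8 -0.6] 
 shift [-0.14 -6.07 -2.88] turn [9.14 0.07 0.08] | shift in final axes [-0.19 -6.3   2.33]
 7 rows of [-0.02 -0.87 -0.41] hold [0. 0. 0.]
```

View pics/w5.png

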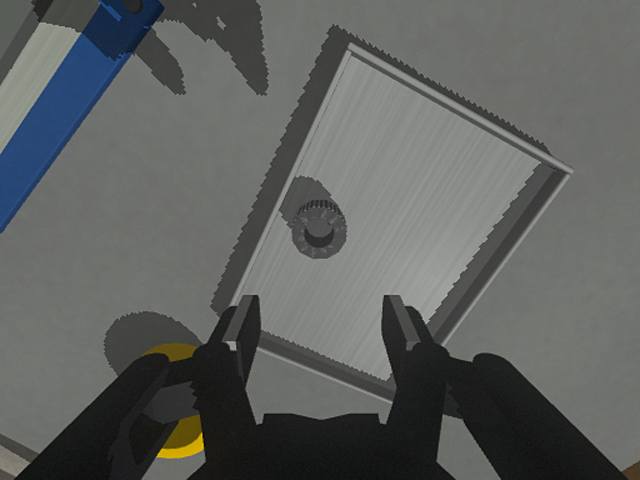

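```bash
python3 - <<'E'
from h import *
np.set_printoptions(suppress=True,precision=1)
d=load("w5"); c=ray(d,np.array([[350,45],[572,171],[213,310],[319,232]])/1.25,22); c[3]=ray(d,np.array([[319,235]])/1.25,31)[0]
print(c); w=c[1]-c[0]; print(np.linalg.norm(w),np.degrees(np.arctan2(w[1],w[0])))
a=np.arctan2(w[1],w[0])-np.pi/2; ex=np.array([np.cos(a),np.sin(a),0]);ey=np.array([-ex[1],ex[0],0])
m=c[0]+135*ex+100*ey; print("tray",m,np.degrees(a),"cover goes",m+37*ey,"nut local",(c[3]-m)@ex,(c[3]-m)@ey)
E
```

```text
[[390.  199.8  22. ]
 [341.9 389.6  22. ]
 [629.2 247.9  22. ]
 [508.3 272.4  31. ]]
195.75132538976573 104.20354977530391
tray [496.3 329.9  22. ] 14.203549775303912 cover goes [487.2 365.8  22. ] nut local -2.4551210747164807 -58.660058194555894
```

```bash
python3 -m crank '[[-0.05,-0.87,-0.41,0,0,0],[-0.05,-0.87,-0.41,0,0,0],[0,-0.87,-0.41,0,0,0],[0,-0.87,-0.41,0,0,0],[0,-0.87,-0.41,0,0,0],[0,-0.87,-0.41,0,0,0],[0,-0.6,-0.3,0,0,0],[0,0,0,1,0,0],[0,0,0,1,0,0],[0,0,0,1,0,0]]' 85
python3 -m crank '[[0,0,0,1,0,0],[0,0,0,1,0,0],[0,0,0,1,0,0],[0,0,0,1,0,0],[0,0,0,1,0,0],[0,0,0,0.5,0,0],[0,0,0,0,0,0]]'
python3 - <<'E'
from h import *
d=shot('wrist','w6',w=768)
go([574.9,12.8,100],84.8)
E
```

```text
time: 21.98
ee_pos: [563.4, 13.4, 129.9]
eef_rot: [0.682, -0.154, 0.698, 0.152]
force: [-0.7, -0.6, -0.6]
opening: 85.1
time: 22.85
ee_pos: [554.4, 13.1, 115.8]
eef_rot: [0.691, 0.019, 0.723, -0.025]
force: [0.9, 0.3, 0.2]
opening: 84.9
at [554.3  13.1 115.7] jaw 86.5 q6 -1.61 t 22.9 op 85.0 F [ 0.2  0.5 -1. ] 
 shift [0.37 0.03 0.53] turn [ 0.34 -0.52  0.12] | shift in final axes [0.39 0.04 0.51]
 1 rows of [0.37 0.03 0.53] hold [0. 0. 0.]
```

View pics/w6.png

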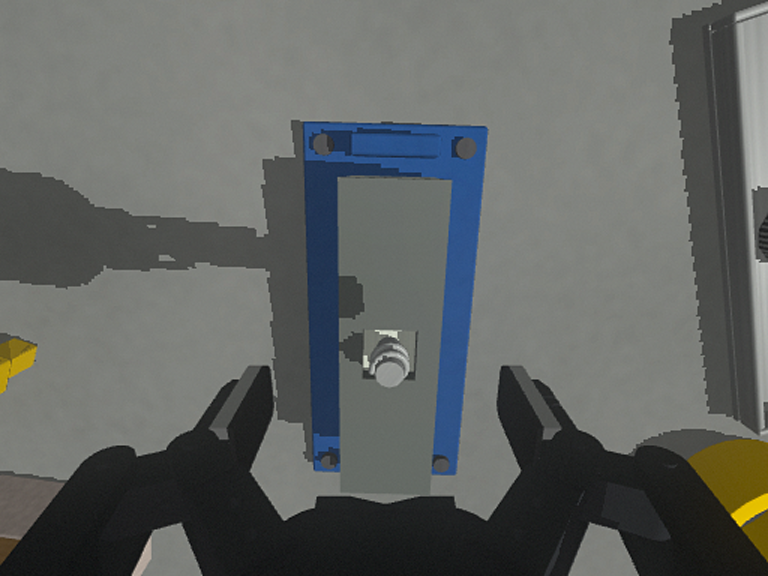

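```bash
python3 - <<'E'
from h import *
np.set_printoptions(suppress=True,precision=1)
d=load("w6"); c=ray(d,np.array([[338,179],[452,178],[341,490],[430,491]])/1.5,60); print(c)
e=(c[2]+c[3]-c[0]-c[1])/2; print("yaw",np.degrees(np.arctan2(e[1],e[0])),"len",np.linalg.norm(e),"widths",np.linalg.norm(c[1]-c[0]),"mid",c.mean(0))
print("stud",ray(d,np.array([[391,374]])/1.5,82))
go([574.9,12.8,100],84.8)
E
```

```text
[[479.7  -5.7  60. ]
 [482.6  49.8  60. ]
 [666.  -21.3  60. ]
 [669.6  33.8  60. ]]
yaw -4.8339312392395755 len 187.28791728321278 widths 55.52773967564729 mid [574.5  14.2  60. ]
stud [[575.1  14.8  82. ]]
at [554.3  13.1 115.7] jaw 86.5 q6 -1.61 t 22.9 op 85.0 F [ 0.2  0.5 -1. ] 
 shift [0.4 0.  0.5] turn [ 0.3 -0.5  0.1] | shift in final axes [0.4 0.  0.5]
 1 rows of [0.4 0.  0.5] hold [0. 0. 0.]
```

```bash
python3 -m crank '[[0,0.02,0.25,0.2,-0.3,0.06],[0,0,0.25,0.1,-0.22,0.06],[0,0,0,0,0,0]]'
python3 -c "
from h import *
go([574.9,13.6,80],85)"
```

```text
time: 23.28
ee_pos: [575.3, 12.4, 114.1]
eef_rot: [0.707, 0.031, 0.706, -0.031]
force: [0.6, 0.5, 0.5]
opening: 85.0
at [575.3  12.4 114.1] jaw 85.0 q6 -1.59 t 23.3 op 85.0 F [0.6 0.5 0.5] 
 shift [ 0.85  0.03 -0.01] turn [-0.01  0.03 -0.01] | shift in final axes [ 0.85  0.03 -0.01]
 1 rows of [ 0.85  0.03 -0.01] hold [0. 0. 0.]
```

```bash
python3 -m crank '[[0.7,0.03,0,0,0,0],[0.6,0,0,0,0,0],[0.4,0,0,0,0,0],[0,0,0,0,0,0],[0,0,0,0,0,0]]'
python3 -c "
from h import *
go([574.9,13.6,38],85)"
```

```text
time: 23.9
ee_pos: [577.8, 13.3, 46.5]
eef_rot: [0.709, 0.031, 0.704, -0.031]
force: [0.6, 0.1, 0.6]
opening: 85.0
at [577.8  13.3  46.5] jaw 85.0 q6 -1.59 t 23.9 op 85.0 F [0.6 0.1 0.6] 
 shift [ 0.21  0.   -0.07] turn [-0.01  0.07 -0.01] | shift in final axes [ 0.21  0.   -0.07]
 1 rows of [ 0.21  0.   -0.07] hold [0. 0. 0.]
```

```bash
python3 -m crank '[[0.21,0,-0.07,0,0.07,0],[0,0,0,0,0,0]]'; python3 -m crank '[[0,0,0,0,0,0],[0,0,0,0,0,0],[0,0,0,0,0,0],[0,0,0,0,0,0]]' 40;python3 -m crank '[[0,0,0,0,0,0],[0,0,0,0,0,0]]'
```

```text
time: 24.15
ee_pos: [575.9, 13.5, 39.1]
eef_rot: [0.707, 0.031, 0.706, -0.031]
force: [-0.4, -0.4, -0.1]
opening: 85.0
time: 24.65
ee_pos: [576.7, 13.3, 40.5]
eef_rot: [0.708, 0.031, 0.705, -0.031]
force: [0.7, -0.3, -1.4]
opening: 53.9
time: 24.9
ee_pos: [576.5, 13.4, 40.2]
eef_rot: [0.708, 0.031, 0.705, -0.031]
force: [-0.8, -0.4, -0.0]
opening: 54.5
```

```bash
python3 -m crank '[[-0.2,0,0,0,0,0],[-0.3,0,0,0,0,0],[-0.5,0,0,0,0,0],[-0.6,0,0,0,0,0],[-0.6,0,0,0,0,0],[-0.6,0,0,0,0,0],[0,0,0,0,0,0]]'
python3 - <<'E'
from h import *
d=shot('wrist','w7',w=640); t=shot('top','top4'); m,a,df,n,c=tray(t,"top2"); print("traydiff",df,n)
go([485,363,150],104.5)
E
```

```text
time: 25.78
ee_pos: [577.5, 13.3, 163.5]
eef_rot: [0.71, 0.031, 0.703, -0.031]
force: [-0.1, -0.3, -1.2]
opening: 54.2
traydiff 7.15537 916
at [575.7  13.4 160.1] jaw 85.0 q6 -1.59 t 25.9 op 54.5 F [ 0.1 -1.  -1.7] 
 shift [ 0.24  8.51 -3.03] turn [-3.9   0.06  0.  ] | shift in final axes [ 0.25  9.03 -0.01]
 10 rows of [ 0.02  0.85 -0.3 ] hold [0. 0. 0.]
```

View pics/w7.png

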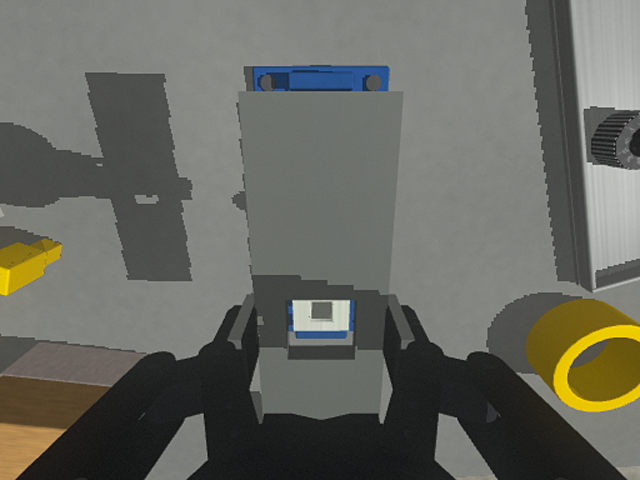

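```bash
python3 - <<'E'
from h import *
np.set_printoptions(suppress=True,precision=1)
d=load("w7"); print("corner",ray(d,np.array([[590,291]])/1.25,22),"nut",ray(d,np.array([[634,140]])/1.25,31))
d=load("w5"); m=np.array([496.3,329.9,22]);a=np.radians(14.2);ex=np.array([np.cos(a),np.sin(a),0]);ey=np.array([-ex[1],ex[0],0]);print("expected",m+135*ex-100*ey)
t=load("top4"); im=np.hstack([load(x)["frame"][150:300,70:220,::-1] for x in("top2","top4")]); cv2.imwrite("pics/cmp2.png",cv2.resize(im,(800,400),interpolation=cv2.INTER_CUBIC))
E
```

```text
corner [[668.1 264.4  22. ]] nut [[528.3 266.3  31. ]]
expected [651.7 266.1  22. ]
```

View pics/cmp2.png

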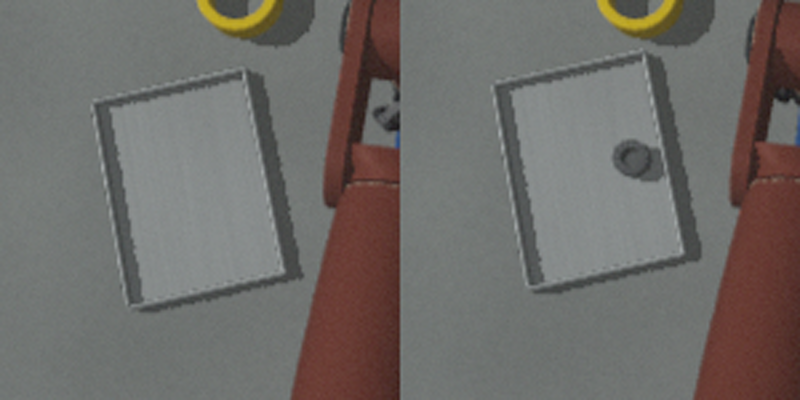

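```bash
python3 -m crank '[[0,0.85,-0.25,0,0,0],[0,0.85,-0.25,0,0,0],[0,0.85,-0.25,0,0,0],[0,0.85,-0.25,0,0,0],[0,0.85,-0.25,0,0,0],[0,0.85,-0.25,0,0,0],[0,0.85,-0.25,0,0,0],[0,0.85,-0.25,0,0,0],[0,0.6,-0.2,0,0,0],[0,0,0,0,0,0]]'
python3 -m crank '[[0,0,0,-1,0,0],[0,0,0,-1,0,0],[0,0,0,-1,0,0],[0,0,0,-0.8,0,0],[0,0,0,0,0,0]]'
python3 -c "
from h import *
go([505,362,60],104.5)"
```

```text
time: 27.12
ee_pos: [502.5, 322.4, 142.0]
eef_rot: [0.698, 0.029, 0.714, -0.035]
force: [-0.1, 0.8, -0.9]
opening: 54.6
time: 27.75
ee_pos: [500.1, 316.9, 135.2]
eef_rot: [0.69, -0.092, 0.713, 0.084]
force: [0.2, 0.0, -1.2]
opening: 54.8
at [500.1 316.9 135.2] jaw 104.3 q6 -1.38 t 27.8 op 54.8 F [ 0.2  0.  -1.2] 
 shift [1.86 1.07 0.46] turn [-0.04 -0.4   0.07] | shift in final axes [1.88 1.06 0.4 ]
 3 rows of [0.62 0.36 0.15] hold [0. 0. 0.]
```

```bash
python3 -m crank '[[0,0.5,0.25,0,-0.2,0.04],[0,0.5,0.2,0,-0.2,0.04],[0,0.07,0,0,0,0],[0.6,0,0,0,0,0],[0.6,0,0,0,0,0],[0.4,0,0,0,0,0],[0,0,0,0,0,0]]'
python3 - <<'E'
from h import *
t=shot('top','top5'); d=shot('wrist','w8',w=640)
im=np.hstack([x["frame"][150:300,70:220,::-1] for x in(load("top4"),t)]); cv2.imwrite("pics/cmp3.png",cv2.resize(im,(800,400),interpolation=cv2.INTER_CUBIC))
go([505,362,6],104.5)
E
```

```text
time: 28.62
ee_pos: [507.6, 367.5, 68.6]
eef_rot: [0.703, -0.087, 0.701, 0.088]
force: [-0.3, -0.3, -1.3]
opening: 54.5
at [508.8 368.1  70.7] jaw 104.2 q6 -1.31 t 28.7 op 54.5 F [ 0.5 -0.2 -0.4] 
 shift [ 1.62 -0.13 -0.14] turn [-0.05  0.07 -0.02] | shift in final axes [ 1.62 -0.12 -0.13]
 2 rows of [ 0.81 -0.06 -0.07] hold [0. 0. 0.]
```

View pics/w8.png

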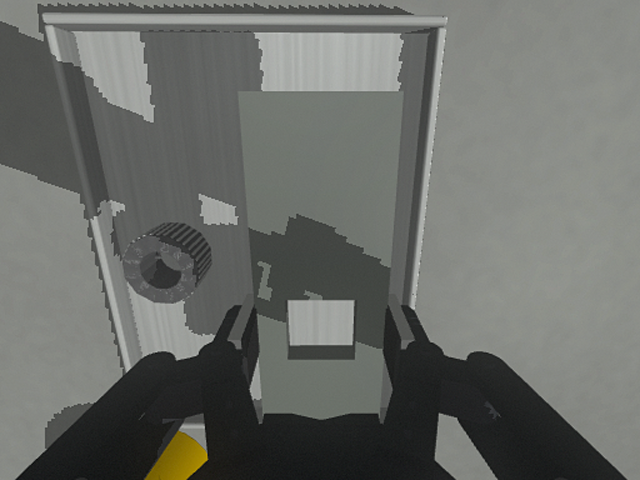

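```bash
python3 - <<'E'
from h import *
np.set_printoptions(suppress=True,precision=1)
d=load("w8"); c=ray(d,np.array([[45,16],[446,17]])/1.25,22); w=c[1]-c[0]; print(c,np.linalg.norm(w))
a=np.arctan2(w[1],w[0])-np.pi/2; ex=np.array([np.cos(a),np.sin(a),0]);ey=np.array([-ex[1],ex[0],0])
m=c.mean(0)+135*ex; print(m,np.degrees(a)); p=m+37*ey; n=ray(d,np.array([[160,273]])/1.25,31)[0]; print("nut",(n-m)@ex,(n-m)@ey)
go([p[0],p[1],6],np.degrees(a)+90)
E
```

```text
[[411.  205.   22. ]
 [363.1 394.7  22. ]] 195.67988342356242
[518.  332.9  22. ] 14.176821787590153
nut -1.3261475813686565 -58.92000183614459
at [508.8 368.1  70.7] jaw 104.2 q6 -1.31 t 28.7 op 54.5 F [ 0.5 -0.2 -0.4] 
 shift [ 1.6  0.  -0. ] turn [ 0.   0.1 -0. ] | shift in final axes [1.6 0.  0. ]
 2 rows of [ 0.8  0.  -0. ] hold [0. 0. 0.]
```

```bash
python3 -m crank '[[0.5,0,0,0,0,0],[0.5,0,0,0,0,0],[0.3,0,0,0,0,0],[0,0,0,0,0,0],[0,0,0,0,0,0]]'; python3 -m crank '[[0.1,0,0,0,0,0],[0,0,0,0,0,0]]'
```

```text
time: 29.35
ee_pos: [510.1, 368.6, 16.3]
eef_rot: [0.704, -0.086, 0.699, 0.089]
force: [0.2, 0.2, -0.9]
opening: 54.4
time: 29.6
ee_pos: [510.7, 369.0, 13.1]
eef_rot: [0.705, -0.086, 0.698, 0.089]
force: [0.7, 0.1, -1.7]
opening: 54.5
```

```bash
python3 -m crank '[[0.2,0,0,0,0,0],[0,0,0,0,0,0]]'
```

```text
time: 29.85
ee_pos: [511.1, 369.2, 5.0]
eef_rot: [0.705, -0.086, 0.698, 0.089]
force: [-0.5, -0.1, -1.8]
opening: 54.5
```

```bash
python3 -m crank '[[0.1,0,0,0,0,0],[0,0,0,0,0,0]]'; python3 -m crank '[[0.06,0,0,0,0,0],[0,0,0,0,0,0]]'
```

```text
time: 30.1
ee_pos: [511.8, 369.6, 1.6]
eef_rot: [0.706, -0.086, 0.697, 0.089]
force: [0.2, -0.1, -1.2]
opening: 54.7
time: 30.35
ee_pos: [512.2, 369.9, 1.8]
eef_rot: [0.706, -0.086, 0.698, 0.089]
force: [-0.2, -0.1, -1.0]
opening: 54.2
```

```bash
python3 -m crank '[[0,0,0,0,0,0],[0,0,0,0,0,0],[0,0,0,0,0,0]]' 66; python3 -m crank '[[-0.2,0,0,0,0,0],[-0.4,0,0,0,0,0],[-0.8,0,0,0,0,0],[-0.8,0,0,0,0,0],[-0.8,0,0,0,0,0],[-0.8,0,0,0,0,0],[0,0,0,0,0,0]]'
python3 - <<'E'
from h import *
d=shot('wrist','w9',w=512)
go([480,-150,230],85)
E
```

```text
time: 30.72
ee_pos: [512.3, 369.9, 1.5]
eef_rot: [0.706, -0.086, 0.698, 0.089]
force: [-0.1, 0.3, -0.4]
opening: 65.9
time: 31.6
ee_pos: [511.7, 369.6, 165.5]
eef_rot: [0.708, -0.085, 0.696, 0.09]
force: [0.0, 1.0, 1.3]
opening: 66.3
at [510.7 369.  163.3] jaw 104.2 q6 -1.31 t 31.6 op 65.8 F [ 0.5  0.  -0.1] 
 shift [ -1.77 -12.38  -3.91] turn [ 3.85  0.16 -0.07] | shift in final axes [ -1.67 -12.99   0.37]
 14 rows of [-0.13 -0.88 -0.28] hold [0. 0. 0.]
```

View pics/w9.png

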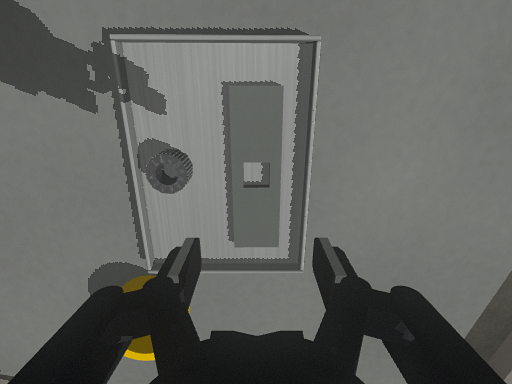

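```bash
python3 -m crank '[[0,-0.88,-0.06,0,0,0],[0,-0.88,-0.06,0,0,0],[0,-0.88,-0.06,0,0,0],[0,-0.88,-0.06,0,0,0],[0,-0.88,-0.06,0,0,0],[0,-0.88,-0.06,0,0,0],[0,-0.88,-0.06,0,0,0],[0,-0.88,-0.06,0,0,0],[0,-0.88,-0.06,0,0,0],[0,-0.5,0,0,0,0]]'
python3 -m crank '[[0,0,0,1,0.05,0],[0,0,0,1,0.05,0],[0,0,0,1,0.05,0],[0,0,0,0.7,0,0],[0,0,0,0,0,0]]'
python3 -c "
from h import *
go([575,14,165],85)"
```

```text
time: 32.9
ee_pos: [564.5, 27.0, 145.9]
eef_rot: [0.698, -0.087, 0.705, 0.091]
force: [0.1, 0.8, -0.2]
opening: 66.1
time: 33.52
ee_pos: [562.0, 26.9, 140.7]
eef_rot: [0.694, 0.03, 0.718, -0.028]
force: [1.2, 0.1, -1.2]
opening: 65.9
at [562.   26.9 140.7] jaw 85.3 q6 -1.57 t 33.5 op 65.9 F [ 1.2  0.1 -1.2] 
 shift [-0.62 -0.29  0.33] turn [ 0.06 -0.39 -0.02] | shift in final axes [-0.61 -0.29  0.35]
 1 rows of [-0.62 -0.29  0.33] hold [0. 0. 0.]
```

```bash
python3 -m crank '[[-0.2,-0.15,0.15,0.06,-0.2,0],[-0.2,-0.14,0.15,0,-0.19,0],[-0.15,0,0,0,0,0],[0,0,0,0,0,0],[0,0,0,0,0,0]]'
python3 - <<'E'
from h import *
np.set_printoptions(suppress=True,precision=1)
d=shot('wrist','w10',w=640)
go([575,14,165],85)
a=np.radians(-5); R2=np.array([[np.cos(a),-np.sin(a),0],[np.sin(a),np.cos(a),0],[0,0,0]])
c0=np.array([575,13.9,50])
# rectify the plane of the block top: 0.25 mm/px, 240 x 80 mm
P=np.array([[-120,-40],[120,-40],[120,40],[-120,40]],float)
W=c0+np.c_[P,np.zeros(4)]@R2.T
H=cv2.getPerspectiveTransform(proj(d,W).astype(np.float32),((P+[120,40])*4).astype(np.float32))
im=cv2.warpPerspective(d["frame"][:,:,::-1].copy(),H,(960,320),flags=cv2.INTER_CUBIC); cv2.imwrite("pics/rect.png",im)
g=cv2.cvtColor(im,cv2.COLOR_BGR2GRAY); sat=cv2.cvtColor(im,cv2.COLOR_BGR2HSV)[...,1]
for T in(60,80,100,120):
    cs,_=cv2.findContours(((g<T)&(sat<110)).astype(np.uint8),cv2.RETR_LIST,cv2.CHAIN_APPROX_SIMPLE)
    for k in cs:
        x,y,w,h=cv2.boundingRect(k)
        if 40<w<100 and 40<h<100: print(T,"local",x/4-120,y/4-40,(x+w)/4-120,(y+h)/4-40)
E
cd pics; python3 -c "
import cv2;cv2.imwrite('rectv.png',cv2.resize(cv2.imread('rect.png'),(800,267)))"
```

```text
time: 34.15
ee_pos: [574.2, 13.5, 164.1]
eef_rot: [0.707, 0.031, 0.706, -0.03]
force: [-0.3, -0.3, 0.2]
opening: 65.9
at [574.3  13.5 164.1] jaw 85.1 q6 -1.59 t 34.2 op 66.2 F [ 0.5 -0.3 -0.4] 
 shift [-0.  0.  0.] turn [ 0.  0. -0.] | shift in final axes [-0.  0.  0.]
 1 rows of [-0.  0.  0.] hold [0. 0. 0.]
80 local 66.25 -8.25 78.75 8.25
100 local 80.0 29.5 93.25 40.0
100 local 26.0 -8.25 43.25 8.75
100 local 66.25 -8.5 82.25 9.25
100 local -83.25 -8.5 -66.25 8.75
100 local -6.75 -12.0 11.25 4.0
120 local 80.0 29.5 93.25 40.0
120 local 25.75 -8.5 44.0 9.25
120 local 66.0 -8.75 84.25 9.75
120 local -44.0 -8.75 -26.0 9.25
120 local -83.75 -8.75 -66.0 9.75
120 local 2.0 -9.25 12.25 9.25
```

View pics/rectv.png

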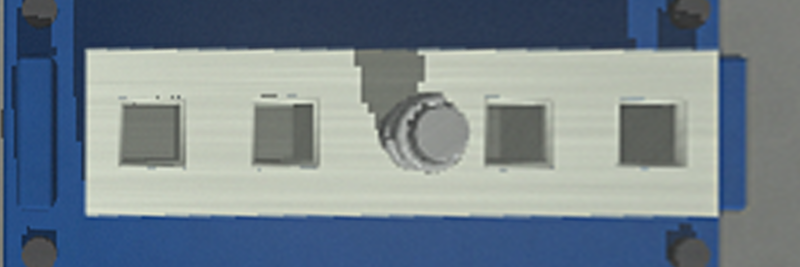

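```bash
python3 -m crank '[[-0.15,-0.88,-0.22,0,0,0],[-0.15,-0.88,-0.22,0,0,0],[-0.15,-0.88,-0.22,0,0,0],[-0.15,-0.88,-0.22,0,0,0],[-0.15,-0.88,-0.22,0,0,0],[-0.15,-0.88,-0.22,0,0,0],[-0.15,-0.88,-0.22,0,0,0],[-0.15,-0.88,-0.22,0,0,0],[-0.1,-0.5,-0.1,0,0,0],[0,0,0,0,0,0]]' 50
python3 -c "
from h import *
go([467,-312,200],93)"
```

```text
time: 35.45
ee_pos: [470.6, -287.5, 213.9]
eef_rot: [0.706, 0.03, 0.707, -0.027]
force: [0.1, 0.1, -0.0]
opening: 49.8
at [ 470.6 -287.5  213.9] jaw 85.3 q6 -2.17 t 35.5 op 49.8 F [ 0.1  0.1 -0. ] 
 shift [ 0.35 -0.62 -0.04] turn [-1.54 -0.01 -0.05] | shift in final axes [ 0.35 -0.61 -0.12]
 1 rows of [ 0.35 -0.62 -0.04] hold [0. 0. 0.]
```

```bash
python3 -m crank '[[0.1,-0.3,0,-0.8,0,0],[0.1,-0.3,-0.05,-0.75,0,0],[0,0,0,0,0,0],[0,0,0,0,0,0]]'
python3 - <<'E'
from h import *
np.set_printoptions(suppress=True,precision=1)
d=shot('wrist','w11',w=768)
plan([467,-312,200],93)
c0=np.array([467,-312,100.]); a=np.radians(3); R2=np.array([[np.cos(a),-np.sin(a),0],[np.sin(a),np.cos(a),0],[0,0,0]])
P=np.array([[-110,-45],[110,-45],[110,45],[-110,45]],float)
ims=[]
for z in(100,60):
    c0[2]=z; W=c0+np.c_[P,np.zeros(4)]@R2.T
    H=cv2.getPerspectiveTransform(proj(d,W).astype(np.float32),((P+[110,45])*3.6).astype(np.float32))
    ims.append(cv2.warpPerspective(d["frame"][:,:,::-1].copy(),H,(792,324),flags=cv2.INTER_CUBIC)[:295])
cv2.imwrite("pics/rect2.png",np.vstack(ims))
E
```

```text
time: 35.95
ee_pos: [469.0, -307.1, 204.2]
eef_rot: [0.706, -0.018, 0.707, 0.024]
force: [0.8, -0.2, -0.1]
opening: 49.7
at [ 469.  -307.1  204.2] jaw 93.5 q6 -2.35 t 36.0 op 50.0 F [-0.   0.1 -0.4] 
 shift [ 0.1 -0.1 -0.1] turn [ 0.1 -0.  -0.1] | shift in final axes [ 0.1 -0.1 -0.1]
```

View pics/rect2.png

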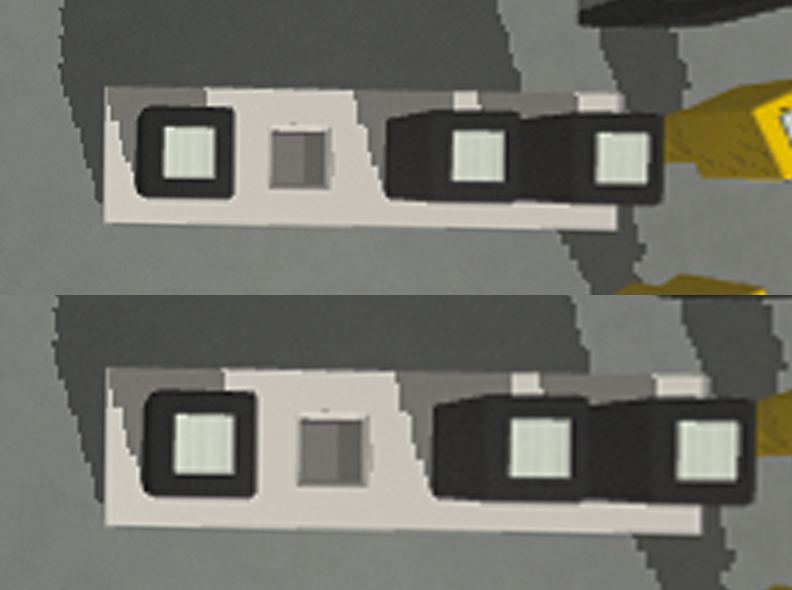

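```bash
cat >> h.py <<'E'
def whites(d,c0,a,z=100):
    "centres of the pale squares on the plug heads, world xy, in a rectified view of plane z"
    a=np.radians(a); R2=np.array([[np.cos(a),-np.sin(a),0],[np.sin(a),np.cos(a),0],[0,0,0]])
    P=np.array([[-110,-45],[110,-45],[110,45],[-110,45]],float); c=np.array([c0[0],c0[1],z],float); W=c+np.c_[P,np.zeros(4)]@R2.T
    H=cv2.getPerspectiveTransform(proj(d,W).astype(np.float32),((P+[110,45])*4).astype(np.float32))
    im=cv2.warpPerspective(d["frame"],H,(880,360)).astype(int)
    m=((im[...,1]>150)&(im[...,1]-im[...,0]>4)).astype(np.uint8); m=cv2.morphologyEx(m,cv2.MORPH_OPEN,np.ones((9,9),np.uint8))
    o=[]
    for k in cv2.findContours(m,cv2.RETR_EXTERNAL,cv2.CHAIN_APPROX_SIMPLE)[0]:
        (x,y),wh,an=cv2.minAreaRect(k)
        if 30<min(wh) and max(wh)<90: l=np.array([x/4-110,y/4-45,0]); o.append((c+R2@l)[:2].tolist()+[x/4-110,y/4-45]+[v/4 for v in wh]+[an])
    return np.array(sorted(o))
E
python3 - <<'E'
from h import *
np.set_printoptions(suppress=True,precision=2)
o=whites(load("w11"),(467,-312),3); print(o)
e=o[-1]-o[0]; print("yaw",np.degrees(np.arctan2(e[1],e[0])))
E
```

```text
[[ 409.72 -317.76  -57.5    -2.75   13.     13.     90.  ]
 [ 489.51 -311.16   22.53   -0.34    7.91   10.02    2.49]
 [ 529.85 -309.96   62.88   -1.25   13.     13.25   90.  ]]
yaw 3.713929148885607
```

```bash
python3 -c "
from h import *
go([410,-317.5,140],93.7)"
```

```text
at [ 469.  -307.1  204.2] jaw 93.5 q6 -2.35 t 36.0 op 50.0 F [-0.   0.1 -0.4] 
 shift [ 1.6  -0.18 -1.49] turn [-0.04 -0.01 -0.09] | shift in final axes [ 1.6  -0.16 -1.49]
 2 rows of [ 0.8  -0.09 -0.74] hold [0. 0. 0.]
```

```bash
python3 -m crank '[[0.5,-0.06,-0.5,0,0,-0.05],[0.5,-0.06,-0.5,0,0,-0.04],[0.5,-0.06,-0.45,0,0,0],[0,0,0,0,0,0],[0,0,0,0,0,0]]'
python3 - <<'E'
from h import *
np.set_printoptions(suppress=True,precision=2)
d=shot('wrist','w12'); o=whites(d,(467,-312),3.7); print(o)
go([409.7,-317.8,66],93.7)
E
```

```text
time: 36.62
ee_pos: [413.0, -315.6, 145.2]
eef_rot: [0.708, -0.023, 0.706, 0.021]
force: [-0.1, 0.2, 1.2]
opening: 49.9
[[ 409.88 -317.82  -57.38   -2.12   13.25   13.25   90.  ]
 [ 490.07 -312.39   23.     -1.88   13.25   13.5    90.  ]
 [ 528.11 -309.8    61.12   -1.75   13.5     9.75   90.  ]]
at [ 412.9 -315.5  145.1] jaw 93.6 q6 -2.43 t 36.7 op 49.9 F [ 1.4 -0.7  1.1] 
 shift [ 1.98 -0.05 -0.09] turn [-0.02  0.03  0.02] | shift in final axes [ 1.98 -0.05 -0.08]
 3 rows of [ 0.66 -0.02 -0.03] hold [0. 0. 0.]
```

```bash
python3 -m crank '[[0.6,-0.03,-0.04,0,0,0],[0.6,-0.02,-0.04,0,0,0],[0.5,0,0,0,0,0],[0,0,0,0,0,0],[0,0,0,0,0,0]]'
python3 -c "
from h import *
go([409.7,-317.8,66],93.7)"
```

```text
time: 37.3
ee_pos: [416.5, -320.4, 82.6]
eef_rot: [0.711, -0.027, 0.703, 0.02]
force: [-0.5, -0.6, 0.5]
opening: 50.0
at [ 416.5 -320.4   82.6] jaw 93.7 q6 -2.44 t 37.3 op 50.0 F [-0.5 -0.6  0.5] 
 shift [ 0.41  0.08 -0.17] turn [0.01 0.13 0.12] | shift in final axes [ 0.42  0.08 -0.17]
 1 rows of [ 0.41  0.08 -0.17] hold [0. 0. 0.]
```

```bash
python3 -m crank '[[0.15,0.08,-0.17,0,0.13,0.12],[0.2,0,0,0,0,0],[0,0,0,0,0,0],[0,0,0,0,0,0]]'
python3 -c "
from h import *
go([409.7,-317.8,66],93.7)"
```

```text
time: 37.8
ee_pos: [410.4, -318.7, 70.1]
eef_rot: [0.707, -0.024, 0.706, 0.022]
force: [0.1, -0.2, -0.1]
opening: 49.9
at [ 410.4 -318.7   70.1] jaw 93.8 q6 -2.44 t 37.8 op 49.9 F [ 0.1 -0.2 -0.1] 
 shift [ 0.1   0.02 -0.02] turn [0.01 0.02 0.03] | shift in final axes [ 0.1   0.02 -0.02]
 1 rows of [ 0.1   0.02 -0.02] hold [0. 0. 0.]
```

```bash
python3 -m crank '[[0.08,0.02,-0.02,0,0,0],[0,0,0,0,0,0]]' 32; for i in 1 2 3; do python3 -m crank '[[0,0,0,0,0,0]]' 14; done
```

```text
time: 38.05
ee_pos: [409.6, -317.9, 66.9]
eef_rot: [0.707, -0.024, 0.706, 0.022]
force: [-0.4, 0.1, -0.2]
opening: 32.1
time: 38.17
ee_pos: [409.8, -318.2, 67.2]
eef_rot: [0.708, -0.024, 0.706, 0.022]
force: [-0.3, -0.0, 0.1]
opening: 25.4
time: 38.3
ee_pos: [409.8, -318.2, 67.2]
eef_rot: [0.708, -0.024, 0.706, 0.022]
force: [0.2, -0.7, -0.2]
opening: 25.1
time: 38.42
ee_pos: [409.8, -318.2, 67.2]
eef_rot: [0.708, -0.024, 0.706, 0.022]
force: [-0.3, 0.7, -0.1]
opening: 25.4
```

```bash
python3 - <<'E'
from h import *
np.set_printoptions(suppress=True,precision=2)
d=shot('wrist','w13'); print(whites(d,(467,-312),3.7)); print("tool x",rot().as_matrix()[:,0])
E
python3 -m crank '[[-0.15,0,0,0,0,0],[-0.15,0,0,0,0,0],[-0.15,0,0,0,0,0],[-0.2,0,0,0,0,0],[-0.2,0,0,0,0,0]]'
python3 -m crank '[[-0.3,0,0,0,0,0],[-0.5,0,0,0,0,0],[-0.5,0,0,0,0,0],[-0.3,0,0,0,0,0],[0,0,0,0,0,0]]'
python3 - <<'E'
from h import *
np.set_printoptions(suppress=True,precision=2)
d=shot('wrist','w14'); print(whites(d,(467,-312),3.7)); go([409.8,-318,145],93.7)
E
```

```text
[]
tool x [ 0. -0. -1.]
time: 39.1
ee_pos: [409.5, -317.8, 103.1]
eef_rot: [0.707, -0.024, 0.706, 0.022]
force: [0.1, -0.7, 0.1]
opening: 25.6
time: 39.72
ee_pos: [409.8, -318.2, 172.7]
eef_rot: [0.708, -0.025, 0.705, 0.021]
force: [-0.0, 0.2, 0.1]
opening: 25.2
[[ 489.93 -308.26   23.12    2.25    9.5     9.25   90.  ]
 [ 530.23 -309.66   63.25   -1.75   13.     13.5    90.  ]]
at [ 409.6 -317.9  171.9] jaw 93.8 q6 -2.44 t 39.8 op 25.6 F [ 0.3 -0.3 -1.2] 
 shift [ 0.67 -0.    0.  ] turn [0.01 0.04 0.04] | shift in final axes [ 0.67 -0.    0.01]
 1 rows of [ 0.67 -0.    0.  ] hold [0. 0. 0.]
```

```bash
cat >> h.py <<'E'
def held(d,s,dz=32.8):
    "pixel of the held plug's pale square: seen, predicted, and the difference in mm along tool y and z"
    T=rot(s).as_matrix(); X=np.array(s["ee_pos"])+T@[-dz,0,0]; p=proj(d,X)[0]
    im=d["frame"].astype(int); x,y=int(p[0]),int(p[1]); k=cv2.resize(d["frame"][y-40:y+40,x-40:x+40],None,fx=4,fy=4,interpolation=cv2.INTER_CUBIC).astype(int)
    m=((k[...,1]>120)&(k[...,1]-k[...,0]>3)).astype(np.uint8); m=cv2.morphologyEx(m,cv2.MORPH_OPEN,np.ones((7,7),np.uint8))
    for c in cv2.findContours(m,cv2.RETR_EXTERNAL,cv2.CHAIN_APPROX_SIMPLE)[0]:
        (u,v),wh,an=cv2.minAreaRect(c)
        if min(wh)>40:
            q=np.array([u/4+x-40-.4,v/4+y-40-.4]); print("seen",q.round(1),"pred",p.round(1),"size",np.round(wh,0)/4, "d tool",(T.T@(ray(d,q,X[2])[0]-X)).round(2),an)
E
python3 - <<'E'
from h import *
d=load("w14"); s=ctrl.get_state(); held(d,s)
e=[-5]; c=np.array([575.2,13.4]); a=np.radians(-5)
for l in(-75,-35,35,75): print(l,(c+l*np.array([np.cos(a),np.sin(a)])).round(1))
E
```

```text
seen [257.1 312.2] pred [256.5 280.4] size [11.25 13.5 ] d tool [ 0.06  0.32 19.93] 90.0
-75 [500.5  19.9]
-35 [540.3  16.5]
35 [610.1  10.3]
75 [649.9   6.9]
```

```bash
python3 - <<'E'
from h import *
d=load("w14"); im=d["frame"].astype(int)
print("row profile at col 257:",[(r,*im[r,257]) for r in range(225,345,5)])
print("col profile at row 285:",[(c,im[285,c,1]) for c in range(215,300,4)])
E
```

```text
row profile at col 257: [(225, np.int64(42), np.int64(40), np.int64(38)), (230, np.int64(41), np.int64(40), np.int64(37)), (235, np.int64(38), np.int64(36), np.int64(36)), (240, np.int64(32), np.int64(33), np.int64(30)), (245, np.int64(33), np.int64(33), np.int64(31)), (250, np.int64(29), np.int64(29), np.int64(26)), (255, np.int64(27), np.int64(28), np.int64(26)), (260, np.int64(30), np.int64(29), np.int64(30)), (265, np.int64(30), np.int64(28), np.int64(27)), (270, np.int64(96), np.int64(98), np.int64(91)), (275, np.int64(115), np.int64(119), np.int64(110)), (280, np.int64(206), np.int64(212), np.int64(196)), (285, np.int64(114), np.int64(119), np.int64(110)), (290, np.int64(109), np.int64(113), np.int64(104)), (295, np.int64(50), np.int64(51), np.int64(49)), (300, np.int64(34), np.int64(33), np.int64(34)), (305, np.int64(31), np.int64(33), np.int64(31)), (310, np.int64(200), np.int64(204), np.int64(189)), (315, np.int64(198), np.int64(204), np.int64(188)), (320, np.int64(34), np.int64(32), np.int64(31)), (325, np.int64(119), np.int64(101), np.int64(13)), (330, np.int64(119), np.int64(98), np.int64(12)), (335, np.int64(105), np.int64(86), np.int64(15)), (340, np.int64(29), np.int64(30), np.int64(29))]
col profile at row 285: [(215, np.int64(30)), (219, np.int64(30)), (223, np.int64(25)), (227, np.int64(32)), (231, np.int64(26)), (235, np.int64(25)), (239, np.int64(25)), (243, np.int64(124)), (247, np.int64(118)), (251, np.int64(119)), (255, np.int64(118)), (259, np.int64(119)), (263, np.int64(117)), (267, np.int64(117)), (271, np.int64(41)), (275, np.int64(25)), (279, np.int64(29)), (283, np.int64(28)), (287, np.int64(27)), (291, np.int64(34)), (295, np.int64(34)), (299, np.int64(34))]
```

```bash
python3 -m crank '[[0,0.85,0.29,0,0,0],[0,0.85,0.29,0,0,0],[0,0.85,0.29,0,0,0],[0,0.85,0.29,0,0,0],[0,0.85,0.29,0,0,0],[0,0.85,0.29,0,0,0],[0,0.85,0.29,0,0,0],[0,0.85,0.29,0.8,0,0],[0,0.6,0.2,0.9,0,0],[0,0,0,0,0,0]]'
python3 -m crank '[[0,0,0,0,0,0],[0,0,0,0,0,0]]'
python3 -c "
from h import *
go([500.3,20.2,130],85)"
```

```text
time: 41.02
ee_pos: [489.2, -5.3, 160.0]
eef_rot: [0.702, 0.033, 0.711, -0.03]
force: [-0.2, 0.5, 0.4]
opening: 25.1
time: 41.28
ee_pos: [488.2, -6.3, 158.7]
eef_rot: [0.701, 0.032, 0.712, -0.03]
force: [-0.2, -0.2, -0.9]
opening: 25.0
at [488.2  -6.3 158.7] jaw 84.9 q6 -1.65 t 41.3 op 25.0 F [-0.2 -0.2 -0.9] 
 shift [0.72 0.69 0.25] turn [-0.01 -0.18 -0.02] | shift in final axes [0.72 0.69 0.24]
 1 rows of [0.72 0.69 0.25] hold [0. 0. 0.]
```

```bash
python3 -m crank '[[0.2,0.35,0.12,0,-0.18,-0.02],[0.3,0.32,0.11,0,0,0],[0.2,0,0,0,0,0],[0,0,0,0,0,0],[0,0,0,0,0,0]]'
python3 -c "
from h import *
go([500.3,20.2,95],85)"
```

```text
time: 41.9
ee_pos: [499.7, 20.4, 127.7]
eef_rot: [0.706, 0.032, 0.707, -0.032]
force: [0.4, 0.5, -0.1]
opening: 25.1
at [499.7  20.4 127.7] jaw 84.9 q6 -1.59 t 41.9 op 25.1 F [ 0.4  0.5 -0.1] 
 shift [ 0.82 -0.    0.02] turn [-0.03 -0.01  0.  ] | shift in final axes [ 0.82 -0.    0.02]
 1 rows of [ 0.82 -0.    0.02] hold [0. 0. 0.]
```

```bash
python3 -m crank '[[0.4,0,0.01,0,0,0],[0.4,0,0.01,0,0,0],[0.12,0,0,0,0,0],[0,0,0,0,0,0],[0,0,0,0,0,0]]'
python3 -c "
from h import *
go([500.3,20.2,84],85)"
```

```text
time: 42.52
ee_pos: [500.3, 19.8, 88.1]
eef_rot: [0.706, 0.032, 0.707, -0.032]
force: [-0.2, 0.2, 0.5]
opening: 25.4
at [500.3  19.8  88.1] jaw 84.8 q6 -1.59 t 42.5 op 25.4 F [-0.2  0.2  0.5] 
 shift [ 0.1   0.01 -0.  ] turn [-0.04 -0.01  0.  ] | shift in final axes [ 0.1   0.01 -0.  ]
 1 rows of [ 0.1   0.01 -0.  ] hold [0. 0. 0.]
```

```bash
for i in 1 2 3; do python3 -m crank '[[0.12,0.005,0,-0.02,0,0],[0,0,0,0,0,0]]' | grep -E "ee_pos|force"; done
```

```text
ee_pos: [500.9, 20.0, 83.7]
force: [-0.4, -0.8, -0.4]
ee_pos: [501.1, 20.2, 78.9]
force: [-0.2, -0.7, -0.6]
ee_pos: [501.0, 20.4, 73.7]
force: [0.2, -0.6, 0.0]
```

```bash
for i in 1 2 3; do python3 -m crank '[[0.12,0,0,0,0,0],[0,0,0,0,0,0]]' | grep -E "ee_pos|force"; done
```

```text
ee_pos: [501.0, 20.4, 68.5]
force: [-0.2, -0.3, -0.6]
ee_pos: [501.0, 20.4, 63.3]
force: [-0.3, -0.2, -0.8]
ee_pos: [501.0, 20.4, 58.2]
force: [-0.5, -0.0, -0.2]
```

```bash
for i in 1 2; do python3 -m crank '[[0.08,0,0,0,0,0],[0,0,0,0,0,0]]' | grep -E "ee_pos|force"; done
```

```text
ee_pos: [501.8, 20.4, 57.5]
force: [-0.5, -0.7, -1.0]
ee_pos: [501.8, 20.4, 57.5]
force: [0.1, 0.3, -1.0]
```

```bash
python3 -m crank '[[0,0,0,0,0,0],[0,0,0,0,0,0]]' 45; python3 -m crank '[[-0.2,0,0,0,0,0],[-0.5,0,0,0,0,0],[-0.7,0,0,0,0,0],[-0.7,0,0,0,0,0],[-0.7,0,0,0,0,0],[0,0,0,0,0,0],[0,0,0,0,0,0]]'
python3 - <<'E'
from h import *
np.set_printoptions(suppress=True,precision=2)
d=shot('wrist','w15'); print(whites(d,(575,14),-5,90)); go([490,-312.4,160],93.7)
t=shot('top','top6')
E
```

```text
time: 44.78
ee_pos: [502.2, 20.4, 57.3]
eef_rot: [0.706, 0.03, 0.707, -0.03]
force: [0.1, -1.2, 0.1]
opening: 45.0
time: 45.65
ee_pos: [502.1, 20.4, 173.1]
eef_rot: [0.706, 0.03, 0.707, -0.03]
force: [0.3, 0.4, -0.5]
opening: 45.1
[[501.9   20.4  -73.38   0.    13.    13.75  90.  ]]
at [502.2  20.4 173.2] jaw 85.1 q6 -1.59 t 45.7 op 45.2 F [0.4 0.1 0.2] 
 shift [ 0.34 -8.32  0.4 ] turn [-1.71 -0.    0.01] | shift in final axes [ 0.33 -8.28 -0.84]
 10 rows of [ 0.03 -0.83  0.04] hold [0. 0. 0.]
```

```bash
python3 -m crank '[[-0.04,-0.86,0.15,0,0,0],[-0.04,-0.86,0.15,0,0,0],[-0.04,-0.86,0.15,0,0,0],[-0.04,-0.86,0.15,0,0,0],[-0.04,-0.86,0.15,0,0,0],[-0.04,-0.86,0.15,0,0,0],[-0.04,-0.86,0.15,0,0,0],[-0.04,-0.86,0.15,-0.85,0,0],[0,-0.6,0.1,-0.85,0,0],[0,0,0,0,0,0]]'
python3 -m crank '[[0,0,0,0,0,0],[0,0,0,0,0,0]]'
python3 -c "
from h import *
go([530,-309.8,145],93.7)"
```

```text
time: 47.0
ee_pos: [525.1, -288.2, 169.2]
eef_rot: [0.699, -0.021, 0.714, 0.028]
force: [0.6, 0.1, 0.0]
opening: 45.2
time: 47.25
ee_pos: [524.3, -286.4, 167.4]
eef_rot: [0.698, -0.019, 0.715, 0.029]
force: [-0.1, 1.0, 0.7]
opening: 44.8
at [ 524.3 -286.4  167.4] jaw 93.9 q6 -2.26 t 47.2 op 44.8 F [-0.1  1.   0.7] 
 shift [ 0.55 -0.6   0.12] turn [ 0.05 -0.27 -0.17] | shift in final axes [ 0.56 -0.59  0.1 ]
 1 rows of [ 0.55 -0.6   0.12] hold [0. 0. 0.]
```

```bash
python3 -m crank '[[0.1,-0.3,0.06,0.05,-0.27,-0.17],[0.2,-0.28,0.05,0,0,0],[0.2,0,0,0,0,0],[0,0,0,0,0,0],[0,0,0,0,0,0]]'
python3 - <<'E'
from h import *
np.set_printoptions(suppress=True,precision=2)
d=shot('wrist','w16'); print(whites(d,(467,-312),3.7)[:,:4]); go([530,-309.8,66],93.7)
E
```

```text
time: 47.88
ee_pos: [530.4, -309.3, 145.2]
eef_rot: [0.707, -0.023, 0.706, 0.023]
force: [0.1, -0.9, 0.3]
opening: 44.9
[[ 488.14 -313.51   21.     -2.88]
 [ 528.8  -310.76   61.75   -2.75]]
at [ 530.3 -309.2  145.1] jaw 93.7 q6 -2.29 t 47.9 op 44.8 F [-0.4  0.3  0.2] 
 shift [ 1.98 -0.01 -0.01] turn [0.01 0.01 0.01] | shift in final axes [ 1.98 -0.01 -0.01]
 3 rows of [ 0.66 -0.   -0.  ] hold [0. 0. 0.]
```

```bash
python3 -m crank '[[0.6,-0.02,-0.02,0,0,0],[0.6,-0.02,-0.01,0,0,0],[0.45,0,0,0,0,0],[0,0,0,0,0,0],[0,0,0,0,0,0]]'
python3 -c "
from h import *
go([529.3,-310.5,67],93.7)"
```

```text
time: 48.55
ee_pos: [531.2, -311.7, 80.3]
eef_rot: [0.708, -0.025, 0.705, 0.022]
force: [0.2, 0.3, 1.5]
opening: 45.1
at [ 531.2 -311.7   80.3] jaw 93.8 q6 -2.29 t 48.5 op 45.1 F [0.2 0.3 1.5] 
 shift [ 0.33  0.03 -0.05] turn [0.02 0.05 0.04] | shift in final axes [ 0.33  0.03 -0.05]
 1 rows of [ 0.33  0.03 -0.05] hold [0. 0. 0.]
```

```bash
python3 -m crank '[[0.15,0.03,-0.05,0,0.05,0.04],[0.18,0,0,0,0,0],[0,0,0,0,0,0]]' 36;python3 -m crank '[[0,0,0,0,0,0]]'
```

```text
time: 48.92
ee_pos: [530.0, -311.3, 68.3]
eef_rot: [0.708, -0.024, 0.706, 0.023]
force: [-0.4, 0.9, -0.1]
opening: 36.1
time: 49.05
ee_pos: [530.2, -311.4, 68.4]
eef_rot: [0.708, -0.024, 0.706, 0.023]
force: [-0.7, -0.1, 0.5]
opening: 35.9
```

```bash
python3 -m crank '[[0.03,0.03,-0.01,0,0,0],[0,0,0,0,0,0]]' 32;python3 -m crank '[[0,0,0,0,0,0],[0,0,0,0,0,0],[0,0,0,0,0,0]]' 14; python3 -m crank '[[-0.15,0,0,0,0,0],[-0.15,0,0,0,0,0],[-0.15,0,0,0,0,0],[-0.2,0,0,0,0,0],[-0.2,0,0,0,0,0]]'
python3 -m crank '[[-0.3,0,0,0,0,0],[-0.5,0,0,0,0,0],[-0.5,0,0,0,0,0],[-0.3,0,0,0,0,0],[0,0,0,0,0,0]]'
python3 - <<'E'
from h import *
np.set_printoptions(suppress=True,precision=2)
d=shot('wrist','w17'); print(whites(d,(467,-312),3.7)[:,:4]); go([650.3,7.5,150],85)
x=d["frame"][:,:,1]; print([(r,x[r,257]) for r in range(260,300,3)],[(c,x[281,c]) for c in range(236,280,3)])
E
```

```text
time: 49.3
ee_pos: [529.8, -310.2, 67.4]
eef_rot: [0.708, -0.024, 0.706, 0.022]
force: [-0.4, 0.9, 0.3]
opening: 32.2
time: 49.68
ee_pos: [530.0, -310.3, 67.7]
eef_rot: [0.708, -0.024, 0.705, 0.022]
force: [-0.6, -0.2, 0.5]
opening: 25.1
time: 50.3
ee_pos: [529.6, -310.1, 103.7]
eef_rot: [0.708, -0.024, 0.706, 0.022]
force: [-0.3, -0.1, 0.1]
opening: 25.2
time: 50.92
ee_pos: [530.5, -310.8, 175.4]
eef_rot: [0.709, -0.025, 0.704, 0.021]
force: [-0.8, 0.1, -0.4]
opening: 25.5
[[ 489.2  -312.44   22.12   -1.88]]
at [ 530.2 -310.5  174.6] jaw 93.8 q6 -2.29 t 51.0 op 25.2 F [ 0.2  0.2 -0.4] 
 shift [0.6  7.74 3.52] turn [1.76 0.07 0.05] | shift in final axes [0.61 8.18 2.3 ]
 9 rows of [0.07 0.86 0.39] hold [0. 0. 0.]
[(260, np.uint8(31)), (263, np.uint8(27)), (266, np.uint8(25)), (269, np.uint8(96)), (272, np.uint8(117)), (275, np.uint8(206)), (278, np.uint8(207)), (281, np.uint8(107)), (284, np.uint8(119)), (287, np.uint8(116)), (290, np.uint8(112)), (293, np.uint8(94)), (296, np.uint8(35)), (299, np.uint8(63))] [(236, np.uint8(31)), (239, np.uint8(24)), (242, np.uint8(53)), (245, np.uint8(114)), (248, np.uint8(115)), (251, np.uint8(111)), (254, np.uint8(113)), (257, np.uint8(107)), (260, np.uint8(106)), (263, np.uint8(112)), (266, np.uint8(112)), (269, np.uint8(115)), (272, np.uint8(24)), (275, np.uint8(27)), (278, np.uint8(25))]
```

```bash
python3 -m crank '[[0,0.85,0.38,0,0,0],[0,0.85,0.38,0,0,0],[0,0.85,0.38,0,0,0],[0,0.85,0.38,0,0,0],[0,0.85,0.38,0,0,0],[0,0.85,0.38,0,0,0],[0,0.85,0.38,0,0,0],[0,0.85,0.38,0.9,0,0],[0,0.5,0.25,0.9,0,0],[0,0,0,0,0,0]]'
python3 -m crank '[[0,0,0,0,0,0],[0,0,0,0,0,0]]'
python3 -c "
from h import *
go([650.3,7.4,130],85)"
```

```text
time: 52.22
ee_pos: [641.5, -0.8, 161.6]
eef_rot: [0.702, 0.034, 0.711, -0.034]
force: [0.5, -0.8, -0.8]
opening: 25.2
time: 52.48
ee_pos: [640.4, -2.0, 160.2]
eef_rot: [0.701, 0.034, 0.711, -0.034]
force: [0.2, -0.4, -0.3]
opening: 25.7
at [640.4  -2.  160.2] jaw 84.4 q6 -1.59 t 52.5 op 25.7 F [ 0.2 -0.4 -0.3] 
 shift [0.75 0.26 0.23] turn [-0.11 -0.17  0.01] | shift in final axes [0.75 0.26 0.23]
 1 rows of [0.75 0.26 0.23] hold [0. 0. 0.]
```

```bash
python3 -m crank '[[0.2,0.13,0.12,-0.11,-0.17,0],[0.4,0.12,0.11,0,0,0],[0.4,0,0,0,0,0],[0.4,0,0,0,0,0],[0.2,0,0,0,0,0],[0,0,0,0,0,0],[0,0,0,0,0,0]]'
python3 -c "
from h import *
go([650.4,7.4,88],85)"
```

```text
time: 53.35
ee_pos: [649.6, 6.1, 89.6]
eef_rot: [0.706, 0.031, 0.707, -0.032]
force: [-0.5, 0.4, 0.6]
opening: 25.1
at [649.6   6.1  89.6] jaw 84.9 q6 -1.59 t 53.4 op 25.1 F [-0.5  0.4  0.6] 
 shift [0.04 0.03 0.02] turn [-0.01 -0.02  0.02] | shift in final axes [0.04 0.03 0.02]
 1 rows of [0.04 0.03 0.02] hold [0. 0. 0.]
```

```bash
python3 -m crank '[[0.04,0.03,0.02,0,0,0],[0,0,0,0,0,0]]' | grep ee_pos; for i in 1 2 3 4; do python3 -m crank '[[0.12,0.002,0,0,0,0],[0,0,0,0,0,0]]' | grep -E "ee_pos|force"; done
```

```text
ee_pos: [651.4, 7.2, 89.3]
ee_pos: [651.8, 7.3, 84.8]
force: [0.8, 0.7, -0.2]
ee_pos: [653.4, 7.2, 82.9]
force: [-1.2, -1.1, -0.7]
ee_pos: [653.6, 7.2, 82.9]
force: [-1.7, -1.0, -2.1]
ee_pos: [653.7, 7.3, 82.8]
force: [-1.0, 0.5, -1.5]
```

```bash
python3 -m crank '[[-0.15,0,-0.07,0,0,0],[0,0,0,0,0,0],[0,0,0,0,0,0]]'
python3 - <<'E'
from h import *
go([650.4,7.4,88],85)
d=shot('wrist','w18'); x=d["frame"][:,:,1]; print([(r,x[r,252]) for r in range(260,300,3)],[(c,x[284,c]) for c in range(236,280,3)])
E
```

```text
time: 54.98
ee_pos: [650.5, 7.6, 87.4]
eef_rot: [0.707, 0.03, 0.706, -0.032]
force: [0.1, -0.3, -0.0]
opening: 25.3
at [650.5   7.6  87.4] jaw 85.0 q6 -1.58 t 55.0 op 25.3 F [ 0.1 -0.3 -0. ] 
 shift [-0.01 -0.   -0.  ] turn [-0.    0.02  0.03] | shift in final axes [-0.01 -0.   -0.  ]
 1 rows of [-0.01 -0.   -0.  ] hold [0. 0. 0.]
[(260, np.uint8(34)), (263, np.uint8(27)), (266, np.uint8(27)), (269, np.uint8(100)), (272, np.uint8(120)), (275, np.uint8(118)), (278, np.uint8(122)), (281, np.uint8(118)), (284, np.uint8(120)), (287, np.uint8(120)), (290, np.uint8(113)), (293, np.uint8(93)), (296, np.uint8(33)), (299, np.uint8(80))] [(236, np.uint8(24)), (239, np.uint8(24)), (242, np.uint8(53)), (245, np.uint8(121)), (248, np.uint8(120)), (251, np.uint8(120)), (254, np.uint8(119)), (257, np.uint8(121)), (260, np.uint8(119)), (263, np.uint8(120)), (266, np.uint8(120)), (269, np.uint8(120)), (272, np.uint8(27)), (275, np.uint8(22)), (278, np.uint8(27))]
```

Plug is undisturbed in the hand (same rows and columns as before); go down again, holding x.

```bash
for i in 1 2 3; do python3 -m crank '[[0.12,0,-0.012,0,0,0],[0,0,0,0,0,0]]' | grep -E "ee_pos|force"; done
```

```text
ee_pos: [650.1, 7.6, 81.9]
force: [-0.2, -0.2, -0.8]
ee_pos: [650.1, 7.5, 76.8]
force: [2.0, 0.4, -0.7]
ee_pos: [650.0, 7.5, 71.7]
force: [2.1, -0.7, -1.1]
```

```bash
for i in 1 2 3; do python3 -m crank '[[0.12,0,0.005,0,0,0],[0,0,0,0,0,0]]' | grep -E "ee_pos|force"; done;  for i in 1 2; do python3 -m crank '[[0.08,0,0,0,0,0],[0,0,0,0,0,0]]' | grep -E "ee_pos|force"; done
```

```text
ee_pos: [650.0, 7.5, 66.4]
force: [3.1, -0.7, -1.6]
ee_pos: [650.0, 7.5, 61.1]
force: [2.4, -0.2, -1.7]
ee_pos: [650.4, 7.5, 57.8]
force: [0.2, 0.3, -0.6]
ee_pos: [650.6, 7.5, 58.1]
force: [-0.3, 0.3, -1.6]
ee_pos: [651.0, 7.5, 57.9]
force: [0.3, 0.5, -0.3]
```

```bash
python3 -m crank '[[0,0,0,0,0,0],[0,0,0,0,0,0]]' 45; python3 -m crank '[[-0.2,0,0,0,0,0],[-0.5,0,0,0,0,0],[-0.7,0,0,0,0,0],[-0.7,0,0,0,0,0],[-0.7,0,0,0,0,0],[0,0,0,0,0,0],[0,0,0,0,0,0]]'
python3 - <<'E'
from h import *
np.set_printoptions(suppress=True,precision=2)
d=shot('wrist','w19'); print(whites(d,(575,14),-5,90)[:,:4]); go([490,-312.4,160],93.7)
E
```

```text
time: 57.28
ee_pos: [650.2, 7.6, 56.4]
eef_rot: [0.706, 0.03, 0.707, -0.032]
force: [0.1, -1.0, 0.5]
opening: 44.8
time: 58.15
ee_pos: [650.9, 7.8, 176.9]
eef_rot: [0.707, 0.03, 0.706, -0.032]
force: [0.6, 0.2, -0.2]
opening: 45.2
[[529.36  21.51 -46.12   3.5 ]
 [650.72   7.5   76.     0.12]]
at [651.1   7.8 177.2] jaw 85.0 q6 -1.58 t 58.2 op 45.2 F [0.3 0.1 0.5] 
 shift [ 0.44 -8.32 -3.31] turn [-1.74  0.03  0.03] | shift in final axes [ 0.43 -7.73 -4.54]
 10 rows of [ 0.04 -0.83 -0.33] hold [0. 0. 0.]
```

```bash
python3 -m crank '[[-0.03,-0.86,-0.34,0,0,0],[-0.03,-0.86,-0.34,0,0,0],[-0.03,-0.86,-0.34,0,0,0],[-0.03,-0.86,-0.34,0,0,0],[-0.03,-0.86,-0.34,0,0,0],[-0.03,-0.86,-0.34,0,0,0],[-0.03,-0.86,-0.34,0,0,0],[-0.03,-0.86,-0.34,-0.85,0,0],[0,-0.75,-0.3,-0.85,0,0],[0,0,0,0,0,0]]'
python3 -m crank '[[0,0,0,0,0,0],[0,0,0,0,0,0]]'
python3 -c "
from h import *
go([489.7,-312.4,145],93.7)"
```

```text
time: 59.45
ee_pos: [494.8, -292.0, 170.8]
eef_rot: [0.699, -0.021, 0.714, 0.027]
force: [-0.6, 0.6, -0.8]
opening: 45.0
time: 59.7
ee_pos: [494.5, -290.3, 168.9]
eef_rot: [0.699, -0.02, 0.715, 0.028]
force: [1.2, 0.5, 0.6]
opening: 44.9
at [ 494.5 -290.3  168.9] jaw 93.8 q6 -2.29 t 59.7 op 44.9 F [1.2 0.5 0.6] 
 shift [ 0.59 -0.55 -0.14] turn [ 0.03 -0.25 -0.14] | shift in final axes [ 0.6  -0.54 -0.16]
 1 rows of [ 0.59 -0.55 -0.14] hold [0. 0. 0.]
```

```bash
python3 -m crank '[[0.1,-0.28,-0.07,0.03,-0.25,-0.14],[0.2,-0.25,-0.07,0,0,0],[0.2,0,0,0,0,0],[0,0,0,0,0,0],[0,0,0,0,0,0]]'
python3 - <<'E'
from h import *
np.set_printoptions(suppress=True,precision=2)
d=shot('wrist','w20'); print(whites(d,(467,-312),3.7)[:,:4]); go([489.7,-312.4,67],93.7)
E
```

```text
time: 60.32
ee_pos: [490.3, -311.7, 146.6]
eef_rot: [0.707, -0.023, 0.707, 0.023]
force: [0.0, -0.4, -0.5]
opening: 45.0
[[ 489.82 -312.4    22.75   -1.88]]
at [ 490.3 -311.7  146.6] jaw 93.8 q6 -2.33 t 60.4 op 44.8 F [-0.8 -0.4 -0.6] 
 shift [ 1.99 -0.02 -0.02] turn [0.02 0.   0.  ] | shift in final axes [ 1.99 -0.02 -0.02]
 3 rows of [ 0.66 -0.01 -0.01] hold [0. 0. 0.]
```

```bash
python3 -m crank '[[0.6,-0.02,-0.02,0,0,0],[0.6,0,-0.01,0,0,0],[0.45,0,0,0,0,0],[0,0,0,0,0,0],[0,0,0,0,0,0]]'
python3 -c "
from h import *
go([489.8,-312.4,67],93.7)"
```

```text
time: 61.0
ee_pos: [491.3, -313.5, 81.7]
eef_rot: [0.708, -0.025, 0.705, 0.022]
force: [-0.6, -1.0, 0.8]
opening: 45.0
at [ 491.3 -313.5   81.7] jaw 93.8 q6 -2.33 t 61.0 op 45.0 F [-0.6 -1.   0.8] 
 shift [ 0.37  0.03 -0.04] turn [0.03 0.05 0.04] | shift in final axes [ 0.37  0.03 -0.03]
 1 rows of [ 0.37  0.03 -0.04] hold [0. 0. 0.]
```

```bash
python3 -m crank '[[0.17,0.04,-0.04,0,0.05,0.04],[0.18,0.01,0,0,0,0],[0,0,0,0,0,0]]' 36;python3 -m crank '[[0,0,0,0,0,0]]' 32
```

```text
time: 61.38
ee_pos: [490.4, -312.3, 68.7]
eef_rot: [0.707, -0.024, 0.706, 0.023]
force: [-0.7, 0.6, -0.4]
opening: 35.7
time: 61.5
ee_pos: [490.5, -312.3, 68.9]
eef_rot: [0.707, -0.024, 0.706, 0.023]
force: [0.5, 1.4, 0.5]
opening: 31.9
```

```bash
python3 -m crank '[[0.03,0,-0.01,0,0,0],[0,0,0,0,0,0],[0,0,0,0,0,0],[0,0,0,0,0,0]]' 14; python3 -m crank '[[-0.15,0,0,0,0,0],[-0.15,0,0,0,0,0],[-0.15,0,0,0,0,0],[-0.2,0,0,0,0,0],[-0.2,0,0,0,0,0]]'
python3 -m crank '[[-0.3,0,0,0,0,0],[-0.5,0,0,0,0,0],[-0.5,0,0,0,0,0],[-0.3,0,0,0,0,0],[0,0,0,0,0,0]]'
python3 - <<'E'
from h import *
d=shot('wrist','w21'); go([610.8,10.9,150],85)
x=d["frame"][:,:,1]; print([(r,x[r,252]) for r in range(260,300,3)],[(c,x[284,c]) for c in range(236,280,3)])
E
```

```text
time: 62.0
ee_pos: [490.7, -312.8, 68.7]
eef_rot: [0.708, -0.025, 0.705, 0.022]
force: [-0.2, -0.6, 0.9]
opening: 25.1
time: 62.62
ee_pos: [490.0, -312.3, 104.1]
eef_rot: [0.708, -0.024, 0.706, 0.023]
force: [0.5, 0.5, -0.9]
opening: 25.4
time: 63.25
ee_pos: [491.0, -313.0, 175.8]
eef_rot: [0.709, -0.026, 0.705, 0.022]
force: [-0.1, 0.5, -0.7]
opening: 25.3
at [ 490.7 -312.8  175. ] jaw 93.8 q6 -2.33 t 63.3 op 25.0 F [-0.4  0.3  0.3] 
 shift [0.6  7.88 3.53] turn [1.77 0.06 0.05] | shift in final axes [0.62 8.32 2.29]
 9 rows of [0.07 0.88 0.39] hold [0. 0. 0.]
[(260, np.uint8(29)), (263, np.uint8(28)), (266, np.uint8(99)), (269, np.uint8(116)), (272, np.uint8(114)), (275, np.uint8(116)), (278, np.uint8(111)), (281, np.uint8(117)), (284, np.uint8(114)), (287, np.uint8(109)), (290, np.uint8(113)), (293, np.uint8(30)), (296, np.uint8(31)), (299, np.uint8(128))] [(236, np.uint8(26)), (239, np.uint8(29)), (242, np.uint8(38)), (245, np.uint8(114)), (248, np.uint8(114)), (251, np.uint8(114)), (254, np.uint8(114)), (257, np.uint8(115)), (260, np.uint8(115)), (263, np.uint8(113)), (266, np.uint8(113)), (269, np.uint8(117)), (272, np.uint8(19)), (275, np.uint8(26)), (278, np.uint8(28))]
```

```bash
python3 -m crank '[[0,0.86,0.39,0,0,0],[0,0.86,0.39,0,0,0],[0,0.86,0.39,0,0,0],[0,0.86,0.39,0,0,0],[0,0.86,0.39,0,0,0],[0,0.86,0.39,0,0,0],[0,0.86,0.39,0,0,0],[0,0.86,0.39,0.85,0,0],[0,0.6,0.25,0.85,0,0],[0,0,0,0,0,0]]'
python3 -m crank '[[0,0,0,0,0,0],[0,0,0,0,0,0]]'
python3 -c "
from h import *
go([610.8,10.9,130],85)"
```

```text
time: 64.55
ee_pos: [604.9, 4.8, 162.5]
eef_rot: [0.702, 0.031, 0.711, -0.031]
force: [-0.4, 0.2, -0.8]
opening: 25.3
time: 64.8
ee_pos: [603.8, 3.7, 161.1]
eef_rot: [0.701, 0.031, 0.712, -0.031]
force: [0.6, 0.1, -0.2]
opening: 25.1
at [603.8   3.7 161.1] jaw 85.0 q6 -1.60 t 64.8 op 25.1 F [ 0.6  0.1 -0.2] 
 shift [0.77 0.2  0.17] turn [-0.01 -0.17  0.01] | shift in final axes [0.78 0.19 0.16]
 1 rows of [0.77 0.2  0.17] hold [0. 0. 0.]
```

```bash
python3 -m crank '[[0.2,0.1,0.09,0,-0.17,0],[0.4,0.1,0.08,0,0,0],[0.4,0,0,0,0,0],[0.4,0,0,0,0,0],[0.18,0,0,0,0,0],[0,0,0,0,0,0],[0,0,0,0,0,0]]'
python3 -c "
from h import *
go([610.6,10.9,89],85)"
```

```text
time: 65.68
ee_pos: [610.3, 9.9, 91.6]
eef_rot: [0.706, 0.031, 0.707, -0.032]
force: [1.0, 1.3, -0.0]
opening: 25.5
at [610.3   9.9  91.6] jaw 84.9 q6 -1.59 t 65.7 op 25.5 F [ 1.   1.3 -0. ] 
 shift [0.06 0.02 0.01] turn [-0.03 -0.02  0.01] | shift in final axes [0.06 0.02 0.01]
 1 rows of [0.06 0.02 0.01] hold [0. 0. 0.]
```

```bash
python3 -m crank '[[0.06,0.02,0,0,0,0],[0,0,0,0,0,0]]' | grep ee_pos; for i in 1 2 ; do python3 -m crank '[[0.1,0.003,-0.01,0,0,0],[0,0,0,0,0,0]]' | grep -E "ee_pos|force"; done
```

```text
ee_pos: [611.2, 10.7, 90.3]
ee_pos: [611.1, 10.9, 86.6]
force: [-0.5, 0.7, -0.7]
ee_pos: [610.9, 11.0, 82.5]
force: [-0.2, 0.2, -0.6]
```

```bash
for i in 1 2 3 4 ; do python3 -m crank '[[0.12,0,0,0,0,0],[0,0,0,0,0,0]]' | grep -E "ee_pos|force"; done
```

```text
ee_pos: [610.9, 10.9, 77.4]
force: [0.7, 0.2, -1.0]
ee_pos: [610.9, 10.9, 72.2]
force: [0.1, 0.3, -1.1]
ee_pos: [610.9, 10.9, 67.1]
force: [0.1, 1.0, -0.0]
ee_pos: [610.9, 10.9, 61.9]
force: [-0.9, 0.0, -0.6]
```

```bash
for i in 1 2 3 ; do python3 -m crank '[[0.09,0,0,0,0,0],[0,0,0,0,0,0]]' | grep -E "ee_pos|force"; done; python3 -m crank '[[0,0,0,0,0,0],[0,0,0,0,0,0]]' 45; python3 -m crank '[[-0.2,0,0,0,0,0],[-0.5,0,0,0,0,0],[-0.7,0,0,0,0,0],[-0.7,0,0,0,0,0],[-0.7,0,0,0,0,0],[-0.7,0,-0.6,0,0,0],[-0.7,0,-0.8,0,0,0],[0,0,-0.3,0,0,0],[0,0,0,0,0,0]]'
python3 - <<'E'
from h import *
np.set_printoptions(suppress=True,precision=2)
d=shot('wrist','w22'); t=shot('top','top7'); s=shot('side','side2')
for z in(90,): print(whites(d,(575,14),-5,z)); 
go([560,14,230],85)
def up(x,w,h): return cv2.resize(x[:,:,::-1].copy(),(w,h),interpolation=cv2.INTER_CUBIC)
a=up(d["frame"],400,300); b=up(t["frame"][150:300,90:360],400,222); c=up(s["frame"][110:380,90:410],400,338); 
im=np.zeros((560,800,3),np.uint8); im[:300,:400]=a; im[:222,400:]=b; im[222:560,400:]=c
im[300:560,:400]=up(d["frame"][60:255,106:406],400,260); cv2.imwrite("pics/final.png",im)
E
```

```text
ee_pos: [611.2, 10.9, 58.7]
force: [-0.7, -0.2, 0.3]
ee_pos: [611.7, 10.9, 59.5]
force: [-1.4, -0.0, -0.9]
ee_pos: [612.3, 10.8, 58.8]
force: [-0.5, -0.6, -1.5]
time: 68.42
ee_pos: [611.8, 10.8, 57.7]
eef_rot: [0.706, 0.031, 0.706, -0.032]
force: [-0.8, -0.6, 0.2]
opening: 45.2
time: 69.55
ee_pos: [544.1, 17.1, 240.7]
eef_rot: [0.71, 0.031, 0.703, -0.032]
force: [0.9, -0.2, -0.5]
opening: 45.1
[[501.53  20.43 -73.75   0.    13.5   13.5   90.  ]
 [570.61  -0.3   -3.12 -14.62  14.75  12.75  90.  ]
 [605.48  -6.23  32.12 -17.5    8.5   10.75  90.  ]
 [611.36  10.82  36.5    0.    13.5   13.5   90.  ]
 [638.61  -9.01  65.38 -17.38   8.75   7.75  90.  ]
 [651.37   7.7   76.62   0.38  13.75  13.75  90.  ]]
at [544.7  16.9 239.7] jaw 84.9 q6 -1.59 t 69.7 op 44.9 F [ 0.5 -0.1 -0.2] 
 shift [ 0.25 -0.04  0.39] turn [-0.03  0.09  0.02] | shift in final axes [ 0.24 -0.04  0.39]
 1 rows of [ 0.25 -0.04  0.39] hold [0. 0. 0.]
```

View pics/final.png

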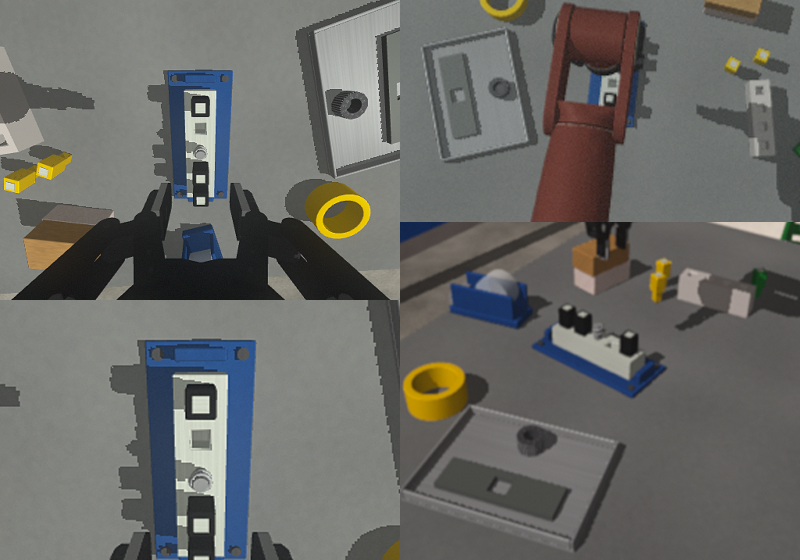

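```bash
python3 -c "
from plant import ctrl
print(ctrl.finish_job())"
```

```text
the job is handed in; nothing more can be done
None
```

The job was handed in at about 70 s. The nut is unscrewed and lies in the parts tray beside the cover. All three plugs that were present (first, third and fourth pockets) are plugged home in the coder, in the sockets at −75, +35 and +75 mm.

**Last checks:**
- **Plugs:** the final pictures show all three heads seated. They are spaced 110.2 and 40.1 mm apart against a nominal 110 and 40. They read about 1.3 mm along x from my first estimate of the block's centre. Each tool descent stopped within about 1 mm of the fully-home height.
- **Tray:** nut and cover both lie flat inside it. The tray was knocked about 20 mm aside during the run, so I measured it again before laying the cover.
- **Stand:** it is empty and upright. Plug positions measured between pulls agreed within about 1.5 mm, so it was not dragged.
- **Bystanders and look-alikes:** the robot did not go near the tape, cartons, or the yellow and green look-alikes.

**What disagreed or went wrong:**
- The fourth-pocket plug (socket +75) first caught on the socket rim because the tool had drifted about 3 mm. I lifted it, corrected and it went in with side forces up to 3 N.
- The first close on the nut missed because the tool sat too high above it. I opened, lowered and gripped it properly.
- The camera and the tool put the coder's centre about 1.5 mm apart. I worked between the two.
- The force reading showed almost nothing when a part touched down, so I judged contact by where the tool stopped.

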